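Make up two assay kits on the lab bench

TASK

Make up two kits from the stock on the bench: in the blue tray put the amber bottle with the red cap (small square pocket, marked with a dark disc) and the yellow tube box (large pocket, lying lengthwise as the pocket does); in the green tray put the amber bottle with the white cap (small square pocket) and the jar with the orange lid (large pocket). Everything stands upright, flat on the floor of its pocket, set down and not dropped. Leave the black-capped bottle and the grey tube box where they are.

Things in the scene. Friction and masses are not known exactly. Their poses are not given: they have to be found in the camera images.
- tray_blue: Low blue kit tray, fixed to the bench, 144 x 64 mm outside, 16 mm high, walls 4 mm thick, floor 4 mm thick and white. One cross wall parts it into a small square pocket 56 x 56 mm, centred at x = -40 mm, with a dark disc marked on its floor, and a large pocket 76 (along x) x 56 mm, centred at x = +30 mm, both at y = 0. Origin: centre of the tray's underside, on the bench; x runs along its length from the small pocket to the large one, z up.
- tray_green: Low green kit tray, fixed to the bench, 144 x 64 mm outside, 16 mm high, walls 4 mm thick, floor 4 mm thick and white. One cross wall parts it into a small square pocket 56 x 56 mm, centred at x = -40 mm, with a dark disc marked on its floor, and a large pocket 76 (along x) x 56 mm, centred at x = +30 mm, both at y = 0. Origin: centre of the tray's underside, on the bench; x runs along its length from the small pocket to the large one, z up.
- bottle_red: Amber glass bottle with a paper label and a red screw cap, standing upright; body 36 mm in diameter and straight up to 40 mm, cap 28 mm in diameter from 46 to 62 mm, 62 mm high in all, about 80 g. Origin: centre of its underside, z up its axis.
- bottle_white: Amber glass bottle with a paper label and a white screw cap, standing upright; body 36 mm in diameter and straight up to 40 mm, cap 28 mm in diameter from 46 to 62 mm, 62 mm high in all, about 80 g. Origin: centre of its underside, z up its axis.
- bottle_black: Amber glass bottle with a paper label and a black screw cap, standing upright; body 36 mm in diameter and straight up to 40 mm, cap 28 mm in diameter from 46 to 62 mm, 62 mm high in all, about 80 g. Origin: centre of its underside, z up its axis. A spare: it stays where it stands.
- box_yellow: Yellow tube box, closed, with a white paper label on its flat lid; 56 (x) x 34 (y) x 50 mm high, about 80 g. Origin: centre of its underside, z up.
- box_grey: Grey tube box, closed, with a white paper label on its flat lid; 56 (x) x 34 (y) x 50 mm high, about 80 g. Origin: centre of its underside, z up. A spare: it stays where it stands.
- jar_orange: Squat pale glass jar with a paper label and an orange lid, standing upright; body 46 mm in diameter and straight up to 36 mm, lid 43 mm in diameter from 40 to 54 mm, 54 mm high in all, about 120 g. Origin: centre of its underside, z up its axis.
Things that resemble listed ones, but are neither listed nor needed, are in the scene too. Leave any purple look-alike of the tray_green alone.

How it is judged:
At the end, for the whole second after the job is handed in: Red-capped bottle and yellow box in the blue tray, white-capped bottle and jar in the green: bottles in the small pockets, the others in the large, anywhere within the walls, underside on the pocket floor (under 8 mm above the tray's underside), upright within 0.1 rad, released and at rest (x of bottle_red in the frame of tray_blue between -0.054 and -0.026 m and y of bottle_red in the frame of tray_blue between -0.014 and 0.014 m and z of each of bottle_red, box_yellow in the frame of tray_blue below 0.008 m and angle between each of bottle_red, box_yellow, bottle_white, jar_orange's own z axis and vertical below 0.1 rad and linear speed of each of bottle_red, box_yellow, bottle_white, jar_orange below 0.02 m/s and angular speed of each of bottle_red, box_yellow, bottle_white, jar_orange below 0.2 rad/s and x of box_yellow in the frame of tray_blue between 0.012 and 0.048 m and y of box_yellow in the frame of tray_blue between -0.018 and 0.018 m and x of bottle_white in the frame of tray_green between -0.054 and -0.026 m and y of bottle_white in the frame of tray_green between -0.014 and 0.014 m and z of each of bottle_white, jar_orange in the frame of tray_green below 0.008 m and x of jar_orange in the frame of tray_green between 0.011 and 0.049 m and y of jar_orange in the frame of tray_green between -0.014 and 0.014 m); the robot touches nothing.
It fails at once if a spare (black-capped bottle or grey box) moved by more than 15 mm or tipped (distance of any of bottle_black, box_grey from where it was at the start of the episode above 0.015 m or angle between any of bottle_black, box_grey's own z axis and vertical above 0.3 rad).
It fails at once if a kit item dropped (falling free at more than 0.9 m/s, about 4 cm of fall) ((linear speed of bottle_red above 0.9 m/s and contact force between bottle_red and the fingers below 0.05 N) or (linear speed of bottle_white above 0.9 m/s and contact force between bottle_white and the fingers below 0.05 N) or (linear speed of box_yellow above 0.9 m/s and contact force between box_yellow and the fingers below 0.05 N) or (linear speed of jar_orange above 0.9 m/s and contact force between jar_orange and the fingers below 0.05 N)).
It also fails if it takes over 112 s, if anything falls off the work surface, if the arm or the gripper's body presses on something with over 40 N, if the wrist force passes 120 N, or if a joint passes its speed limit or range.

ROBOT

A 6-joint arm with a two-finger parallel gripper is mounted at the origin on the work surface. World frame = base frame: x ahead of the robot, y to its left, z up, the work surface at z = 0. Lengths are in m, angles in rad, forces in N, time in s.
With the tool pointing down it reaches from about 0.3 to 0.775 m from the base axis. Payload 14.6 kg.
Tool frame: the origin (TCP) lies on the centre line of the jaws, within the pads' length; the fingertips stand 19 mm ahead of it and the grasp point (between the pads) is the TCP (ctrl.tip_reach is the distance from the TCP to the fingertips, in m); x points along the fingers, y is the direction in which the jaws open and shut, and the axes are right-handed (so a half turn about x gives the same grasp; the last joint's range is limited). The gripper opens to 94 mm and grips with 3 to 60 N. Pads are 16 mm wide; open, the fingers measure 119 mm over their backs; the gripper's body (75 mm by 177 mm) begins 78 mm behind the grasp point.
Start: joints at [1.09, 0.3, 1.521, -0, 1.321, -0.067], TCP at [0.221, 0.504, 0.224] pointing down, gripper open.
Joint ranges: [-3.03, 3.03], [-0.79, 2.21], [0.23, 2.52], [-1.04, 4.18], [0, 3.07], [-2.55, 2.55]. Speed limits (rad/s): [2.22, 2.22, 2.57, 3.14, 3.14, 3.14].

INTERFACE

Orientations are given as [roll, pitch, yaw] about the fixed x, y, z axes, in that order (R = Rz(yaw) Ry(pitch) Rx(roll)).
In Python, from station import ctrl, optics, models gives the robot as it stands. The module is installed in compiled form; this text tells all that it offers.
- The arm moves only by the tool arm_command, never from a script. Its argument "deltas" is a list of rows, each an object with "translation": the shift along the tool's x, y, z in units of 25 mm (1.0 is 25 mm), a list of three; "turn": the turn, a rotation vector about the tool's x, y, z in units of 5 degrees (1.0 is 5 degrees), a list of three. In form: [{"translation": [x, y, z], "turn": [rx, ry, rz]}, ...]. A call has 1 to 12 rows; each row is the pose to reach, as a shift and turn from the pose commanded when the call began, along the tool's axes at that moment; what a row does not reach only later rows make up. A row lasts 1/12 s, in which the tool goes at most 41.7 mm and 7.16 degrees, less where a joint would pass 70% of its speed; a pose out of reach is approached as far as the arm can. A call with a gripper value outside its range is refused whole. "gripper" is the finger opening in mm, from 0 to 94, set as the call begins (left out, the last holds). The fingers move at their own pace and stop on an object; "force" is the grip in N (left out, the last holds). Time passes only in rows, so rows that repeat a pose let the fingers close. It gives the time, the measured TCP pose, the force and the opening at its end, in the units of the state.
- ctrl.get_obs(): the state, without advancing time (a new reading comes with each control period).
- optics.camera(name): name is "scene" or "side" or "wrist"; returns the picture (480x640x3 uint8, red, green, blue); there is no depth.
- optics.get_calibration(name): a dict with "K" (3x3 intrinsics, pixels), "origin" and "orientation" of the camera in the world. Camera axes: x right, y down, z forward; pixel columns grow to the right and rows downward; lengths in m; the calibration is good to about 2 mm. The wrist camera is an equidistant fisheye: a pixel r from the principal point sees the ray r / f radians off the axis. A picture is of the moment at which its call begins: read the wrist's pose just before it. get_calibration takes no time and is no camera call; for the wrist camera it gives the pose at the moment of the call.
- ctrl.hand_in(): hands the job in, once; it reports no verdict.
Trained networks look in the newest picture that a camera, given by its name, has taken for a name from the list of things; names that differ only in an ending like _2 or _b are one class to them, and where a whole thing is asked for, a point or a joint stands for the part that bears it (a point fixed in the world has none). Each returns a list of dicts, best first, with "score" (0 to 1); they miss things now and then, are a little off and sometimes report something else, mostly with a low value. They report only what shows in the picture. A call takes as long as a camera call. They do not tell look-alikes from the thing itself.
- models.look_for(target, camera): "box" ([left, top, right, bottom] in pixels, round what is visible of it).
- models.cut_out(target, camera): "pixels" (480x640 bool, what is visible of it) and "box" ([left, top, right, bottom] in pixels, round what is visible of it).
- models.mark_of(target, camera): "at" ([column, row] in pixels: a listed point, or the origin of a listed thing).
The state is a dict: "time_s": time; "qpos": joint angles; "joint_vel": joint speeds; "tau": joint torques, N m; "ee_pos": TCP position; "eef_rot": TCP orientation; "force": force on the tool from outside, world axes, zero at the start; "moment": the same for the moment, N m; "grip_width": finger opening in m.
Only numpy, scipy, OpenCV 4.12 (cv2) and the standard library are available. Lean on these libraries where they do the work, as an engineer would, in place of code of your own. Each camera call takes 0.05 s, during which the arm holds its last target.

## Working session

There is one attempt and no reset: what is moved stays moved. The work goes in short steps, Python scripts to look and compute and a tool call to move; the robot and the scene stay as the last step left them, time stands still between calls to the robot, and variables do not carry over. Pictures are saved under pics/ and viewed, and the job is handed in when it is done.

Besides the shell and the picture viewer there is one more tool, called after "Emit:" as name([rows], argument=value, ...), one row to a line, values as JSON. arm_command: Moves the arm, as the interface text tells. Its arguments: {"type":"object","properties":{"deltas":{"type":"array"},"gripper":{"type":"number"},"force":{"type":"number"}},"required":["deltas"]}

```bash
mkdir -p pics; ls
python3 - <<'E'
from station import ctrl, optics, models
import cv2,numpy as np
np.set_printoptions(precision=4,suppress=True)
for n in ["scene","side","wrist"]:
    c=optics.get_calibration(n); print(n,c)
    im=optics.camera(n); cv2.imwrite(f"pics/{n}0.png",im[:,:,::-1])
print(ctrl.get_obs(),ctrl.tip_reach)
E
```

```text
pics
scene {'K': array([[440.7274,   0.    , 315.9722],
       [  0.    , 440.7274, 241.6038],
       [  0.    ,   0.    ,   1.    ]]), 'origin': array([ 0.6951, -0.3466,  0.7108]), 'orientation': array([-2.5702, -0.0142,  0.5919])}
side {'K': array([[451.9844,   0.    , 315.8641],
       [  0.    , 451.9844, 231.3554],
       [  0.    ,   0.    ,   1.    ]]), 'origin': array([ 0.4323, -0.6685,  0.4534]), 'orientation': array([-2.1085,  0.0024, -0.0778])}
wrist {'K': array([[371.6483,   0.    , 318.4857],
       [  0.    , 371.6483, 240.9194],
       [  0.    ,   0.    ,   1.    ]]), 'origin': array([0.1574, 0.531 , 0.3842]), 'orientation': array([2.8958, 0.0004, 1.1567])}
{'time_s': 0.15, 'qpos': array([ 1.0904,  0.3003,  1.5215, -0.    ,  1.3207, -0.0666]), 'joint_vel': array([ 0.    , -0.0024,  0.0001, -0.0003,  0.0021, -0.0018]), 'tau': array([ -0.0004, -53.1957, -35.282 ,   0.0708,   0.0236,  -0.0001]), 'ee_pos': array([0.2211, 0.5034, 0.224 ]), 'eef_rot': array([-1.6198,  1.5699, -2.0336]), 'force': array([-0.6733, -0.6625, -0.1726]), 'moment': array([0.0187, 0.0835, 0.0033]), 'grip_width': 0.09427904959434404} 0.019
```

View pics/scene0.png

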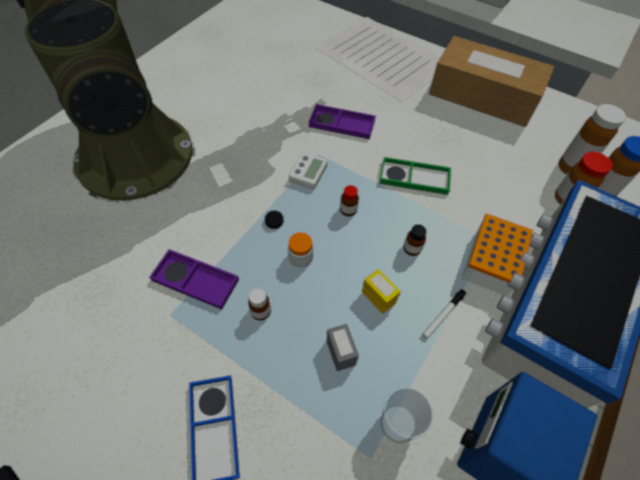

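View pics/side0.png

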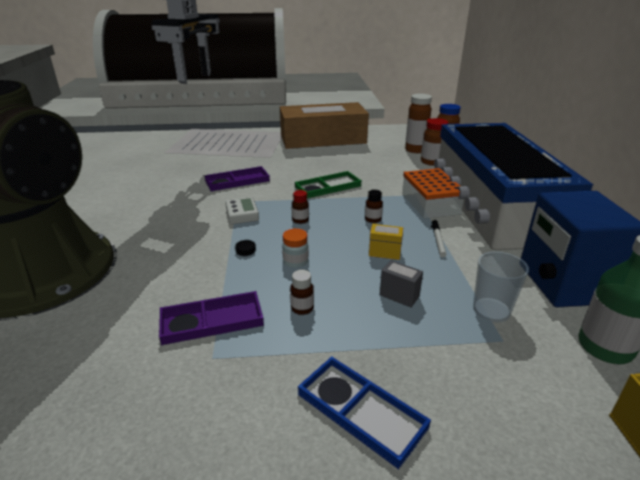

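View pics/wrist0.png

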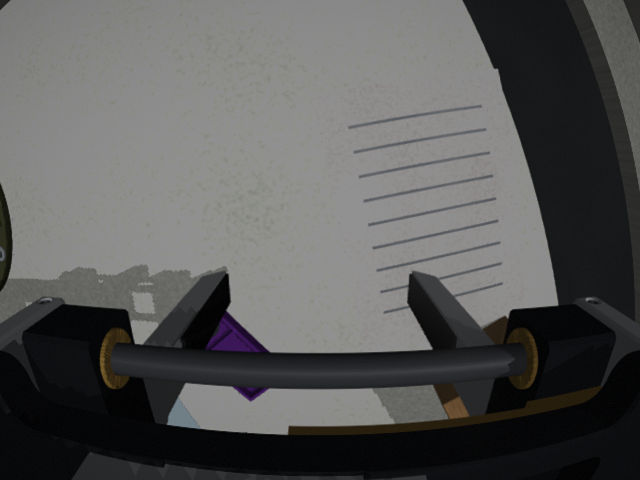

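The scene view shows everything needed:

| Thing | Scene pixel |
|---|---|
| Red-capped bottle | (349,201) |
| White-capped bottle | (259,303) |
| Black-capped bottle | (415,240) |
| Orange-lid jar | (300,248) |
| Yellow box | (381,291) |
| Grey box | (342,346) |
| Green tray | (415,175) |
| Blue tray | (213,430) |

There are two purple look-alike trays at (342,121) and (195,278). I'll get masks next and fit poses to the silhouettes.

```bash
cat > h.py <<'E'
import numpy as np, cv2
from scipy.spatial.transform import Rotation as Ro
from scipy.optimize import minimize
np.set_printoptions(precision=4,suppress=True)
def cyl(rs):
    a=np.linspace(0,2*np.pi,24,endpoint=False)
    return [np.array([[r*np.cos(t),r*np.sin(t),z] for t in a for z in (z0,z1)]) for r,z0,z1 in rs]
def bx(x,y,h): return [np.array([[i*x/2,j*y/2,k] for i in(-1,1) for j in(-1,1) for k in(0,h)])]
B=cyl([(.018,0,.040),(.014,.040,.062)])
M=dict(bottle_red=B,bottle_white=B,bottle_black=B,jar_orange=cyl([(.023,0,.036),(.0215,.036,.054)]),
 box_yellow=bx(.056,.034,.05),box_grey=bx(.056,.034,.05),tray_blue=bx(.144,.064,.016),tray_green=bx(.144,.064,.016))
def camRt(c):
    R=Ro.from_euler('xyz',c['orientation']).as_matrix(); return R,np.array(c['origin']),np.array(c['K'])
def proj(c,P):
    R,o,K=camRt(c); q=(np.atleast_2d(P)-o)@R; return (q[:,:2]/q[:,2:])@K[:2,:2].T+K[:2,2]
def plane(c,uv,z):
    R,o,K=camRt(c); d=R@np.array([(uv[0]-K[0,2])/K[0,0],(uv[1]-K[1,2])/K[1,1],1]); return o+d*(z-o[2])/d[2]
def render(c,parts,p,z0=0,S=4):
    R=Ro.from_euler('z',p[2]).as_matrix(); m=np.zeros((480,640),np.uint8)
    for P in parts:
        u=proj(c,P@R.T+[p[0],p[1],z0])
        h=cv2.convexHull(u.astype(np.float32)); cv2.fillConvexPoly(m,np.round(h*16).astype(np.int32),255,cv2.LINE_AA,4)
    return m/255.
def fit(views,parts,p0,z0=0,yaw=True):
    def cost(p):
        q=p if yaw else [p[0],p[1],0]
        s=0
        for c,mk in views:
            r=render(c,parts,q,z0); s+=np.abs(r-mk).sum()/mk.sum()
        return s/len(views)
    n=3 if yaw else 2
    best=None
    for y0 in (np.linspace(0,np.pi,8,endpoint=False) if yaw else [0]):
        s=np.array([p0[0],p0[1],y0])[:n]
        sim=np.vstack([s]+[s+d for d in np.diag([.008,.008,.25])[:n,:n]])
        r=minimize(cost,s,method='Nelder-Mead',options=dict(initial_simplex=sim,xatol=1e-4,fatol=1e-4))
        if best is None or r.fun<best.fun: best=r
    return best.x,best.fun
E
python3 - <<'E'
from h import *
from station import optics, models
import pickle
D={}
C={n:optics.get_calibration(n) for n in('scene','side')}
for n in C:
    im=optics.camera(n)
    D[n]=im
    for t in M:
        r=models.cut_out(t,n)
        D[n,t]=r
        print(n,t,[(round(float(x['score']),2),np.round(x['box']).astype(int).tolist(),int(x['pixels'].sum())) for x in r[:4]])
D['C']=C
pickle.dump(D,open('d.pkl','wb'))
E
```

```text
scene bottle_red [(0.72, [340, 185, 357, 220], 513)]
scene bottle_white [(0.95, [246, 288, 271, 321], 573)]
scene bottle_black [(0.64, [406, 224, 427, 255], 557)]
scene jar_orange [(0.85, [285, 233, 313, 266], 746), (0.43, [378, 155, 451, 197], 2009)]
scene box_yellow [(0.91, [360, 272, 400, 313], 1038)]
scene box_grey [(0.56, [324, 323, 360, 369], 1100)]
scene tray_blue [(0.75, [190, 377, 242, 479], 4541)]
scene tray_green [(0.97, [379, 156, 450, 196], 1993), (0.93, [306, 105, 376, 138], 1578), (0.59, [149, 253, 239, 308], 2886), (0.18, [337, 185, 358, 220], 499)]
side bottle_red [(0.63, [290, 186, 309, 226], 594), (0.45, [370, 224, 402, 259], 1028)]
side bottle_white [(0.87, [291, 268, 318, 318], 980)]
side bottle_black [(0.97, [361, 190, 385, 223], 538)]
side jar_orange [(0.9, [281, 228, 313, 269], 901), (0.59, [293, 187, 308, 226], 518)]
side box_yellow [(0.78, [368, 224, 402, 260], 1052)]
side box_grey [(0.92, [379, 258, 422, 309], 1480), (0.46, [294, 190, 305, 226], 529)]
side tray_blue [(0.78, [299, 360, 430, 468], 7139)]
side tray_green [(0.9, [295, 171, 360, 203], 1139), (0.88, [157, 292, 261, 343], 3744), (0.56, [206, 167, 272, 193], 986)]
```

Run:
```python
from h import *
import pickle
D=pickle.load(open('d.pkl','rb'));C=D['C']
res={}
for t in M:
    z0=0
    for sel in (['scene','side'],['scene'],['side']):
        v=[(C[n],D[n,t][0]['pixels'].astype(float)) for n in sel]
        b=D[sel[0],t][0]['box']; p0=plane(C[sel[0]],[(b[0]+b[2])/2,(b[1]+b[3])/2],.025 if 'tray' not in t else .01)
        x,f=fit(v,M[t],p0,0,yaw=('tray' in t or 'box' in t))
        print(t,sel,x,round(f,3))
        if len(sel)==2: res[t]=x
pickle.dump(res,open('res.pkl','wb'))
for n in C:
    im=D[n][:,:,::-1].copy()
    im=cv2.resize(im,None,fx=2,fy=2,interpolation=cv2.INTER_CUBIC)
    for t,x in res.items():
        p=np.r_[x,0][:3] if len(x)==2 else x
        R=Ro.from_euler('z',p[2]).as_matrix()
        for P in M[t]:
            h=cv2.convexHull(((proj(C[n],P@R.T+[p[0],p[1],0])+.5)*2).astype(np.float32))
            cv2.polylines(im,[h.astype(np.int32)],True,(255,0,255),1)
        if 'tray' in t:
            u=proj(C[n],R@np.array([-.04,0,.004])+[p[0],p[1],0])[0]*2; cv2.circle(im,tuple(u.astype(int)),4,(0,255,255),-1)
    a=im[300:900,280:1080] if n=='scene' else im[320:920,300:1000]
    cv2.imwrite(f'pics/fit_{n}.png',a);
```

```text
bottle_red ['scene', 'side'] [0.4597 0.1369] 0.141
bottle_red ['scene'] [0.457  0.1391] 0.115
bottle_red ['side'] [0.4612 0.1415] 0.086
bottle_white ['scene', 'side'] [ 0.4504 -0.1361] 0.136
bottle_white ['scene'] [ 0.4482 -0.1353] 0.145
bottle_white ['side'] [ 0.4514 -0.1338] 0.092
bottle_black ['scene', 'side'] [0.6078 0.1282] 0.165
bottle_black ['scene'] [0.606  0.1301] 0.125
bottle_black ['side'] [0.6109 0.135 ] 0.138
jar_orange ['scene', 'side'] [ 0.4444 -0.0076] 0.154
jar_orange ['scene'] [ 0.4424 -0.0065] 0.14
jar_orange ['side'] [ 0.446  -0.0028] 0.142
box_yellow ['scene', 'side'] [ 0.6063  0.0028 -0.22  ] 0.132
box_yellow ['scene'] [ 0.6043  0.0031 -0.223 ] 0.127
box_yellow ['side'] [0.6081 0.005  2.864 ] 0.122
box_grey ['scene', 'side'] [ 0.6031 -0.1204  2.448 ] 0.122
box_grey ['scene'] [ 0.6018 -0.1198  2.43  ] 0.083
box_grey ['side'] [ 0.6057 -0.1188 -0.4877] 0.112
tray_blue ['scene', 'side'] [ 0.51   -0.3263  2.3433] 0.049
tray_blue ['scene'] [ 0.5093 -0.3277  2.3428] 0.051
tray_blue ['side'] [ 0.5104 -0.3253  2.345 ] 0.021
tray_green ['scene', 'side'] [0.5308 0.2893 0.3997] 0.092
tray_green ['scene'] [0.5291 0.2894 3.5369] 0.057
tray_green ['side'] [0.5336 0.29   0.3816] 0.108
```

View pics/fit_scene.png

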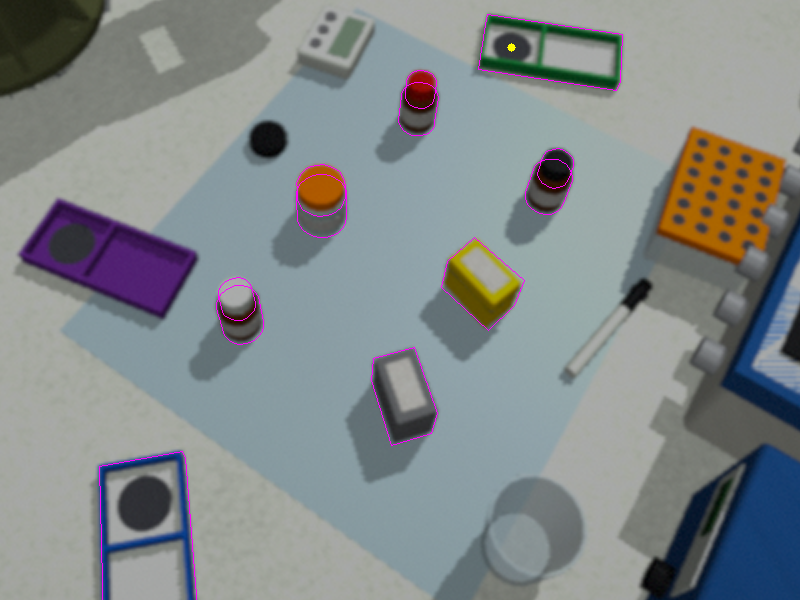

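View pics/fit_side.png

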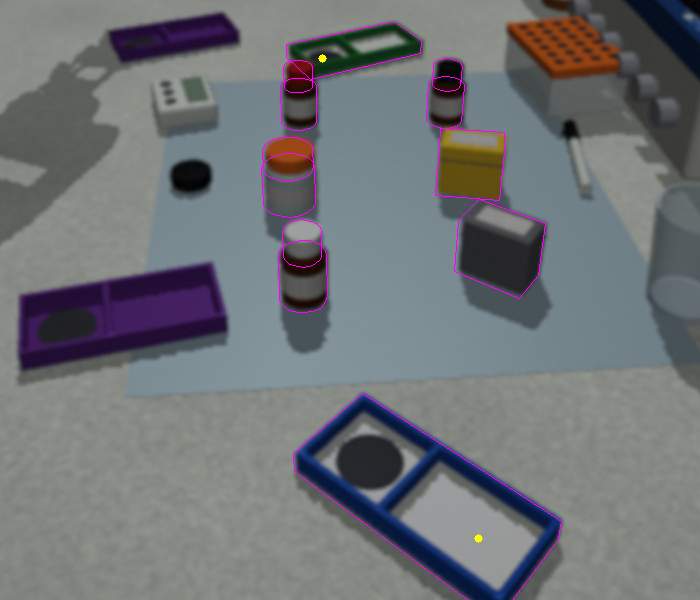

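The larger red- and white-capped bottles at scene (590,175) and (605,120) are background props about twice the size. The 62 mm bottles on the mat are the ones meant, and their silhouettes fit. The disc sets the tray directions: blue yaw −0.798, green yaw +0.398. Next I'll write the move helper.

```bash
cat > plan.py <<'E'
import sys
from h import *
from station import ctrl
def plan(x,y,z,jaw=None):
    o=ctrl.get_obs(); R=Ro.from_euler('xyz',o['eef_rot']).as_matrix(); p=o['ee_pos']
    cur=np.arctan2(R[1,1],R[0,1])
    if jaw is None: jaw=cur
    jaw=cur+(jaw-cur+np.pi/2)%np.pi-np.pi/2
    T=np.column_stack([[0,0,-1],[np.cos(jaw),np.sin(jaw),0],[np.sin(jaw),-np.cos(jaw),0]])
    assert abs(np.linalg.det(T)-1)<1e-6
    d=R.T@(np.array([x,y,z])-p)/.025
    w=Ro.from_matrix(R.T@T).as_rotvec(degrees=True)/5
    print('t',round(o['time_s'],2),'pos',p,'jaw',round(cur,3),'->',round(jaw,3),'q',o['qpos'],'F',o['force'],'w',round(o['grip_width'],4))
    print('  d',np.round(d,2),'turn',np.round(w,2),'rows>=',round(max(np.linalg.norm(d)*25/41.7,np.linalg.norm(w)*5/7.16),1))
a=[float(v) for v in sys.argv[1:]]
plan(*a)
E
python3 plan.py .4504 -.1361 .16; python3 plan.py .4504 -.1361 .16 0.773;python3 plan.py .4504 -.1361 .16 1.969; sed -n 1,1p plan.py>/dev/null
python3 - <<'E'
from h import *
E
```

```text
t 1.05 pos [0.2211 0.5036 0.2245] jaw 1.157 -> 1.157 q [ 1.0904  0.2999  1.521   0.      1.3207 -0.0666] F [-0.6277 -0.5759 -0.0417] w 0.0939
  d [  2.58 -19.74  18.68] turn [-0. -0.  0.] rows>= 16.4
t 1.05 pos [0.2211 0.5036 0.2245] jaw 1.157 -> 0.773 q [ 1.0904  0.2999  1.521   0.      1.3207 -0.0666] F [-0.6277 -0.5759 -0.0417] w 0.0939
  d [  2.58 -19.74  18.68] turn [ 4.4 -0.   0. ] rows>= 16.4
t 1.05 pos [0.2211 0.5036 0.2245] jaw 1.157 -> 1.969 q [ 1.0904  0.2999  1.521   0.      1.3207 -0.0666] F [-0.6277 -0.5759 -0.0417] w 0.0939
  d [  2.58 -19.74  18.68] turn [-9.3 -0.   0. ] rows>= 16.4
```

Emit:
arm_command([
  {"translation": [0.2, -0.8, 0.7], "turn": [0, 0, 0]},
  {"translation": [0.5, -2, 1.9], "turn": [0, 0, 0]},
  {"translation": [0.7, -3.2, 3.0], "turn": [0, 0, 0]},
  {"translation": [0.9, -4.4, 4.1], "turn": [0, 0, 0]},
  {"translation": [1.1, -5.6, 5.3], "turn": [0, 0, 0]},
  {"translation": [1.3, -6.8, 6.4], "turn": [0, 0, 0]},
  {"translation": [1.5, -8, 7.5], "turn": [0, 0, 0]},
  {"translation": [1.7, -9.2, 8.7], "turn": [0, 0, 0]},
  {"translation": [1.9, -10.4, 9.8], "turn": [0, 0, 0]},
  {"translation": [2.1, -11.6, 11], "turn": [0, 0, 0]},
  {"translation": [2.3, -12.8, 12.1], "turn": [0, 0, 0]},
  {"translation": [2.5, -14, 13.2], "turn": [0, 0, 0]},
], gripper=70, force=20)

```text
time_s: 2.05
ee_pos: [0.3828, 0.0485, 0.1621]
eef_rot: [0.479, 1.57, 0.066]
force: [1.2, 1.1, -0.7]
grip_width: 0.0695
```

```bash
python3 plan.py .4504 -.1361 .13
```

```text
t 2.05 pos [0.3828 0.0485 0.1621] jaw 1.157 -> 1.157 q [ 0.031  -0.0029  2.0241  0.      1.1192 -1.1261] F [ 1.2337  1.0741 -0.6702] w 0.0695
  d [ 1.29 -5.67  5.44] turn [-0.    0.01 -0.01] rows>= 4.8
```

Emit:
arm_command([
  {"translation": [0.3, -1.2, 1.1], "turn": [0, 0, 0]},
  {"translation": [0.6, -2.4, 2.2], "turn": [0, 0, 0]},
  {"translation": [0.9, -3.5, 3.4], "turn": [0, 0, 0]},
  {"translation": [1.1, -4.6, 4.4], "turn": [0, 0, 0]},
  {"translation": [1.2, -5.3, 5.1], "turn": [0, 0, 0]},
  {"translation": [1.3, -5.65, 5.45], "turn": [0, 0, 0]},
  {"translation": [1.3, -5.65, 5.45], "turn": [0, 0, 0]},
])

```text
time_s: 2.63
ee_pos: [0.4507, -0.1351, 0.1289]
eef_rot: [-2.942, 1.57, 2.925]
force: [-0.0, 0.6, 0.4]
grip_width: 0.0702
```

```bash
python3 plan.py .4504 -.1361 .036
python3 - <<'E'
from station import optics
import cv2
im=optics.camera("side")[:,:,::-1]; cv2.imwrite("pics/side1.png",cv2.resize(im[100:400,150:550],None,fx=2,fy=2))
E
```

```text
t 2.63 pos [ 0.4507 -0.1351  0.1289] jaw 1.155 -> 1.155 q [-0.369   0.2334  1.8452 -0.0001  1.0636 -1.5237] F [-0.0497  0.6194  0.358 ] w 0.0702
  d [ 3.72 -0.04  0.01] turn [-0.   -0.01  0.  ] rows>= 2.2
```

View pics/side1.png

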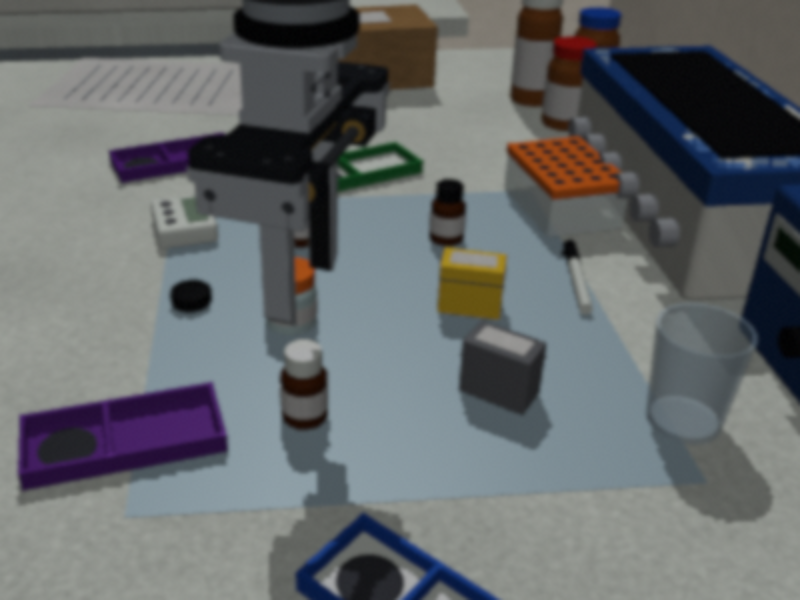

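The open jaws straddle the white-capped bottle (side crop fingertips around (281,318) and (323,265), bottle at 304). I'll descend and close.

Emit:
arm_command([
  {"translation": [0.8, 0, 0], "turn": [0, 0, 0]},
  {"translation": [1.7, 0, 0], "turn": [0, 0, 0]},
  {"translation": [2.5, 0, 0], "turn": [0, 0, 0]},
  {"translation": [3.2, 0, 0], "turn": [0, 0, 0]},
  {"translation": [3.6, 0, 0], "turn": [0, 0, 0]},
  {"translation": [3.7, 0, 0], "turn": [0, 0, 0]},
  {"translation": [3.7, 0, 0], "turn": [0, 0, 0]},
])

```text
time_s: 3.27
ee_pos: [0.4504, -0.1328, 0.0371]
eef_rot: [3.108, 1.57, 2.695]
force: [-0.3, 0.4, 0.3]
grip_width: 0.0699
```

Emit:
arm_command([
  {"translation": [0, 0, 0], "turn": [0, 0, 0]},
  {"translation": [0, 0, 0], "turn": [0, 0, 0]},
  {"translation": [0, 0, 0], "turn": [0, 0, 0]},
  {"translation": [0, 0, 0], "turn": [0, 0, 0]},
  {"translation": [0, 0, 0], "turn": [0, 0, 0]},
  {"translation": [0, 0, 0], "turn": [0, 0, 0]},
  {"translation": [0, 0, 0], "turn": [0, 0, 0]},
  {"translation": [0, 0, 0], "turn": [0, 0, 0]},
], gripper=20, force=20)

```text
time_s: 3.93
ee_pos: [0.4506, -0.1337, 0.0372]
eef_rot: [-0.109, 1.57, -0.523]
force: [-1.7, 0.0, 4.8]
grip_width: 0.0356
```

```bash
python3 plan.py .4504 -.1361 .15
```

```text
t 3.93 pos [ 0.4506 -0.1337  0.0372] jaw 1.157 -> 1.157 q [-0.3664  0.3839  1.9064 -0.0001  0.8509 -1.5232] F [-1.6579  0.0343  4.7627] w 0.0356
  d [-4.51 -0.09  0.03] turn [0. 0. 0.] rows>= 2.7
```

Emit:
arm_command([
  {"translation": [-0.4, 0, 0], "turn": [0, 0, 0]},
  {"translation": [-1.2, 0, 0], "turn": [0, 0, 0]},
  {"translation": [-2.2, 0, 0], "turn": [0, 0, 0]},
  {"translation": [-3.2, 0, 0], "turn": [0, 0, 0]},
  {"translation": [-4.1, 0, 0], "turn": [0, 0, 0]},
  {"translation": [-4.5, 0, 0], "turn": [0, 0, 0]},
  {"translation": [-4.5, 0, 0], "turn": [0, 0, 0]},
])

```text
time_s: 4.52
ee_pos: [0.4513, -0.1339, 0.1516]
eef_rot: [0.054, 1.567, -0.359]
force: [-0.2, -0.0, -0.9]
grip_width: 0.0355
```

```bash
python3 plan.py .494 .2737 .15 1.969
python3 - <<'E'
from station import optics
import cv2
im=optics.camera("side")[:,:,::-1]; cv2.imwrite("pics/side2.png",cv2.resize(im[100:400,150:550],None,fx=2,fy=2))
E
```

```text
t 4.52 pos [ 0.4513 -0.1339  0.1516] jaw 1.157 -> 1.969 q [-0.3662  0.2005  1.826   0.      1.1113 -1.5232] F [-0.1965 -0.0016 -0.9466] w 0.0355
  d [ 0.05 15.61 -4.99] turn [-9.3   0.04  0.02] rows>= 9.8
```

View pics/side2.png

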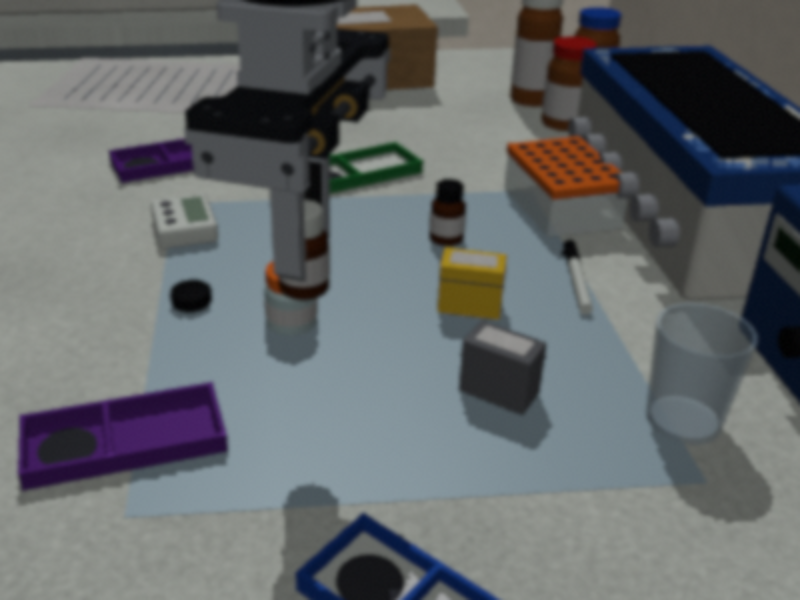

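The white bottle is held upright at side crop (310,250). I'll carry it to the green tray's small pocket.

Emit:
arm_command([
  {"translation": [0, 0.5, -0.15], "turn": [-0.3, 0, 0]},
  {"translation": [0, 1.6, -0.5], "turn": [-0.95, 0, 0]},
  {"translation": [0, 3.1, -1.0], "turn": [-1.85, 0, 0]},
  {"translation": [0, 4.7, -1.5], "turn": [-2.8, 0, 0]},
  {"translation": [0, 6.3, -2.0], "turn": [-3.75, 0, 0]},
  {"translation": [0, 7.9, -2.5], "turn": [-4.7, 0, 0]},
  {"translation": [0, 9.5, -3.0], "turn": [-5.65, 0, 0]},
  {"translation": [0, 11.1, -3.5], "turn": [-6.6, 0, 0]},
  {"translation": [0, 12.7, -4.05], "turn": [-7.55, 0, 0]},
  {"translation": [0, 14.1, -4.5], "turn": [-8.4, 0, 0]},
  {"translation": [0, 15.1, -4.85], "turn": [-9, 0, 0]},
  {"translation": [0, 15.6, -5.0], "turn": [-9.3, 0, 0]},
])

```text
time_s: 5.57
ee_pos: [0.4918, 0.2765, 0.1473]
eef_rot: [3.081, 1.568, -2.799]
force: [-0.5, 0.3, -0.5]
grip_width: 0.0357
```

Emit:
arm_command([
  {"translation": [0, 0, 0], "turn": [0, 0, 0]},
  {"translation": [0, 0, 0], "turn": [0, 0, 0]},
])

```text
time_s: 5.73
ee_pos: [0.4924, 0.2731, 0.148]
eef_rot: [-2.987, 1.568, -2.589]
force: [-0.7, 0.4, -2.5]
grip_width: 0.0354
```

```bash
python3 plan.py .494 .2737 .052 1.969
python3 - <<'E'
from station import optics
import cv2
im=optics.camera("side")[:,:,::-1]; cv2.imwrite("pics/side3.png",cv2.resize(im[50:250,230:480],None,fx=3,fy=3))
im=optics.camera("scene")[:,:,::-1]; cv2.imwrite("pics/scene3.png",cv2.resize(im[50:250,300:550],None,fx=3,fy=3))
E
```

```text
t 5.73 pos [0.4924 0.2731 0.148 ] jaw 1.968 -> 1.969 q [ 0.4415  0.4025  1.568  -0.0003  1.1734 -1.5263] F [-0.7273  0.3927 -2.4804] w 0.0354
  d [ 3.84 -0.    0.08] turn [-0.01 -0.03  0.  ] rows>= 2.3
```

View pics/side3.png

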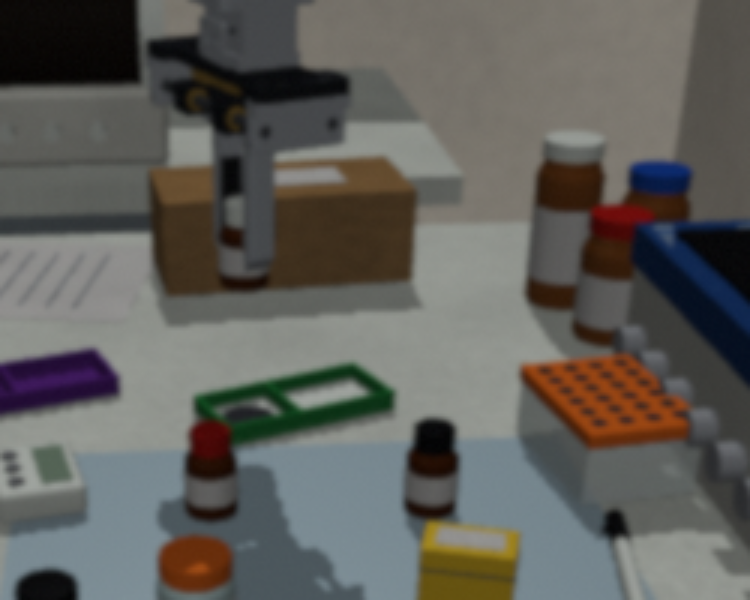

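View pics/scene3.png

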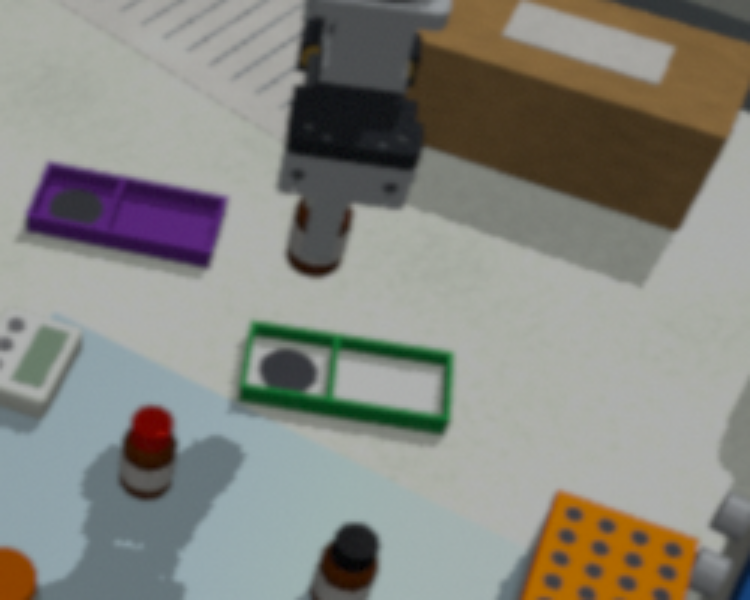

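Run:
```python
from h import *
import pickle
D=pickle.load(open('d.pkl','rb'));C=D['C']
from station import optics, models
im={n:optics.camera(n) for n in C}
v=[]
for n in C:
    r=models.cut_out('tray_green',n); print(n,[(round(float(x['score']),2),np.round(x['box']).astype(int).tolist()) for x in r[:3]])
    g=im[n].astype(int); m=(g[...,1]>g[...,0]+25)&(g[...,1]>g[...,2]+10)
    lab=[x for x in r if (m&x['pixels']).sum()>200][0]
    v.append((C[n],lab['pixels'].astype(float)))
    # disc: dark pixels near the tray
    gray=cv2.cvtColor(im[n],cv2.COLOR_RGB2GRAY); b=np.round(lab['box']).astype(int)
    print('held bottle base proj',n,proj(C[n],[[.4924,.2731,.111]]))
    sub=(gray<75)&(np.ptp(im[n].astype(int),axis=2)<25); sub[:b[1]]=0;sub[b[3]:]=0;sub[:,:b[0]]=0;sub[:,(b[0]+b[2])//2:]=0
    ys,xs=np.nonzero(sub); print('disc',n,xs.mean(),ys.mean(),len(xs),plane(C[n],[xs.mean(),ys.mean()],.004))
for s in (v,v[:1],v[1:]):
    x,f=fit(s,M['tray_green'],[.531,.289]); R=Ro.from_euler('z',x[2]%np.pi).as_matrix()
    print(x,f,(R@[-.04,0,0])[:2]+x[:2],(R@[.03,0,0])[:2]+x[:2])
```

```text
scene [(0.74, [147, 250, 240, 309]), (0.7, [378, 158, 451, 197]), (0.64, [306, 103, 377, 140])]
held bottle base proj scene [[404.0279 136.3513]]
disc scene 395.585635359116 173.353591160221 181 [0.4932 0.2749 0.004 ]
side [(0.74, [296, 168, 361, 201]), (0.68, [206, 167, 274, 191]), (0.63, [159, 292, 263, 343])]
held bottle base proj side [[310.1526 144.6594]]
disc side 311.3206106870229 188.67175572519085 131 [0.4943 0.2755 0.004 ]
[0.5302 0.2907 0.3941] 0.13179738056291496 [0.4933 0.2753] [0.5579 0.3022]
[0.529  0.2904 0.3749] 0.09032946511938109 [0.4918 0.2757] [0.5569 0.3014]
[0.5353 0.2924 0.3907] 0.16041240909509347 [0.4983 0.2772] [0.563  0.3039]
```

```bash
python3 plan.py .4938 .275 .0415 1.965
```

```text
t 6.03 pos [0.493  0.2728 0.1496] jaw 1.967 -> 1.965 q [ 0.4404  0.4004  1.5671 -0.      1.1739 -1.5264] F [ 0.1137  0.3166 -1.0614] w 0.035
  d [4.32 0.07 0.06] turn [0.02 0.   0.  ] rows>= 2.6
```

Emit:
arm_command([
  {"translation": [0.5, 0.05, 0.05], "turn": [0, 0, 0]},
  {"translation": [1.4, 0.05, 0.05], "turn": [0, 0, 0]},
  {"translation": [2.3, 0.05, 0.05], "turn": [0, 0, 0]},
  {"translation": [3.2, 0.05, 0.05], "turn": [0, 0, 0]},
  {"translation": [3.8, 0.05, 0.05], "turn": [0, 0, 0]},
  {"translation": [4.1, 0.05, 0.05], "turn": [0, 0, 0]},
  {"translation": [4.25, 0.05, 0.05], "turn": [0, 0, 0]},
  {"translation": [4.25, 0.05, 0.05], "turn": [0, 0, 0]},
])

```text
time_s: 6.7
ee_pos: [0.4934, 0.2752, 0.0426]
eef_rot: [-3.111, 1.57, -2.714]
force: [0.2, -0.0, -0.2]
grip_width: 0.0353
```

Emit:
arm_command([
  {"translation": [0.05, 0, 0], "turn": [0, 0, 0]},
  {"translation": [0.1, 0, 0], "turn": [0, 0, 0]},
  {"translation": [0.1, 0, 0], "turn": [0, 0, 0]},
])

```text
time_s: 6.95
ee_pos: [0.4938, 0.2755, 0.0413]
eef_rot: [0.053, 1.57, 0.451]
force: [0.3, 0.2, -0.9]
grip_width: 0.0354
```

```bash
python3 plan.py .4938 .275 .15 1.965
```

```text
t 6.95 pos [0.4938 0.2755 0.0413] jaw 1.969 -> 1.965 q [ 0.4442  0.5481  1.634   0.      0.9583 -1.5244] F [ 0.2794  0.1594 -0.9249] w 0.0354
  d [-4.35 -0.02 -0.  ] turn [ 0.04  0.01 -0.  ] rows>= 2.6
```

Emit:
arm_command([
  {"translation": [0.05, 0, 0], "turn": [0, 0, 0]},
  {"translation": [0.05, 0, 0], "turn": [0, 0, 0]},
])

```text
time_s: 7.12
ee_pos: [0.494, 0.2757, 0.0412]
eef_rot: [0.032, 1.569, 0.43]
force: [-4.9, -3.2, 13.0]
grip_width: 0.0356
```

Emit:
arm_command([
  {"translation": [0.05, 0, 0], "turn": [0, 0, 0]},
  {"translation": [0.05, 0, 0], "turn": [0, 0, 0]},
])

```text
time_s: 7.28
ee_pos: [0.4944, 0.2758, 0.0407]
eef_rot: [0.009, 1.568, 0.407]
force: [-6.6, -3.4, 21.8]
grip_width: 0.0355
```

The bottle is on the floor: contact came at TCP z 0.041, as predicted. I'll release it and rise.

Emit:
arm_command([
  {"translation": [-0.05, 0, 0], "turn": [0, 0, 0]},
  {"translation": [-0.05, 0, 0], "turn": [0, 0, 0]},
  {"translation": [-0.05, 0, 0], "turn": [0, 0, 0]},
  {"translation": [-0.05, 0, 0], "turn": [0, 0, 0]},
  {"translation": [-0.5, 0, 0], "turn": [0, 0, 0]},
  {"translation": [-1.5, 0, 0], "turn": [0, 0, 0]},
  {"translation": [-2.6, 0, 0], "turn": [0, 0, 0]},
  {"translation": [-3.7, 0, 0], "turn": [0, 0, 0]},
  {"translation": [-4.4, 0, 0], "turn": [0, 0, 0]},
], gripper=66)

```text
time_s: 8.03
ee_pos: [0.494, 0.2757, 0.1518]
eef_rot: [0.044, 1.568, 0.441]
force: [0.3, -0.5, 0.4]
grip_width: 0.0657
```

```bash
python3 plan.py .4442 -.006 .13 1.965
python3 - <<'E'
from station import optics
import cv2
im=optics.camera("side")[:,:,::-1]; cv2.imwrite("pics/side4.png",cv2.resize(im[50:250,230:480],None,fx=3,fy=3))
im=optics.camera("scene")[:,:,::-1]; cv2.imwrite("pics/scene4.png",cv2.resize(im[50:250,300:550],None,fx=3,fy=3))
E
```

```text
t 8.03 pos [0.494  0.2757 0.1518] jaw 1.969 -> 1.965 q [ 0.4442  0.4011  1.5605 -0.      1.1769 -1.5244] F [ 0.3207 -0.5271  0.3608] w 0.0657
  d [ 0.85 -9.61 -6.21] turn [ 0.04  0.03 -0.  ] rows>= 6.9
```

View pics/scene4.png

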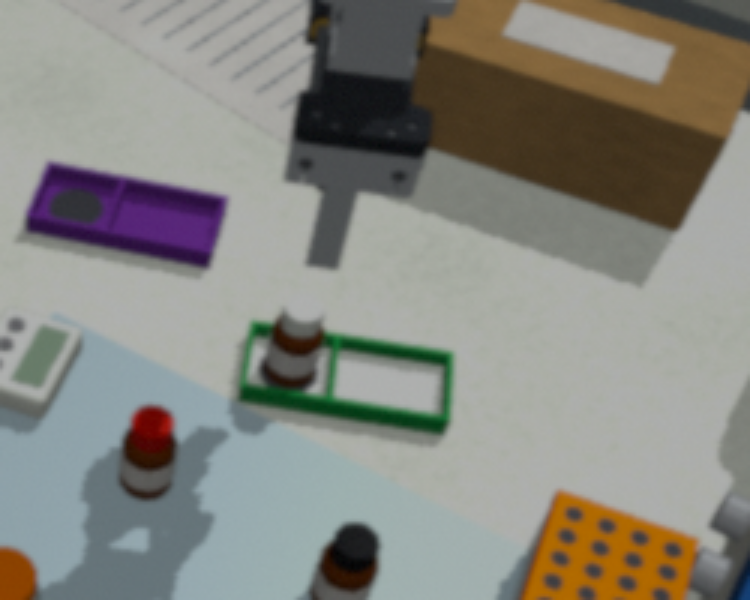

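View pics/side4.png

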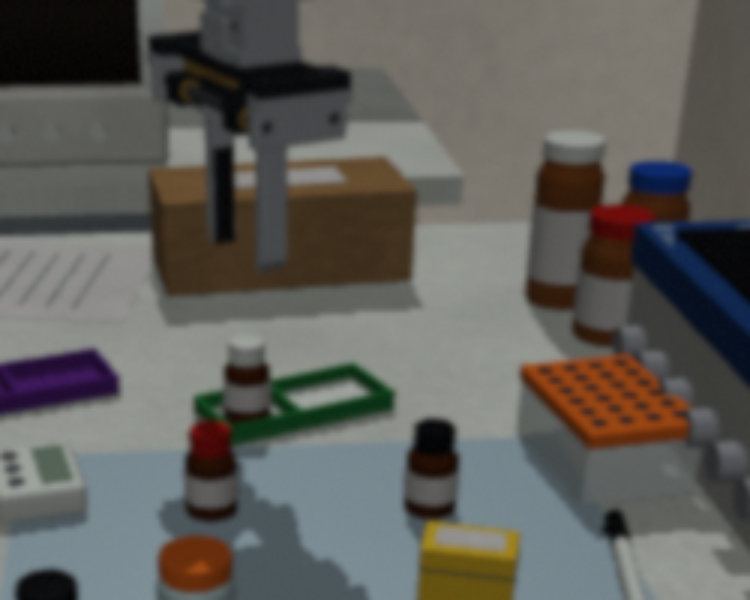

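The white bottle stands centred on the disc at scene crop (292,370). Next is the orange-lid jar.

Emit:
arm_command([
  {"translation": [0, -0.5, -0.3], "turn": [0, 0, 0]},
  {"translation": [0, -1.5, -1.0], "turn": [0, 0, 0]},
  {"translation": [0, -2.8, -1.8], "turn": [0, 0, 0]},
  {"translation": [0, -4.1, -2.65], "turn": [0, 0, 0]},
  {"translation": [0, -5.4, -3.5], "turn": [0, 0, 0]},
  {"translation": [0.1, -6.7, -4.3], "turn": [0, 0, 0]},
  {"translation": [0.3, -7.9, -5.1], "turn": [0, 0, 0]},
  {"translation": [0.6, -8.9, -5.75], "turn": [0, 0, 0]},
  {"translation": [0.85, -9.5, -6.1], "turn": [0, 0, 0]},
  {"translation": [0.85, -9.6, -6.2], "turn": [0, 0, 0]},
  {"translation": [0.85, -9.6, -6.2], "turn": [0, 0, 0]},
], gripper=80)

```text
time_s: 9.05
ee_pos: [0.4431, -0.0064, 0.1266]
eef_rot: [2.59, 1.57, 2.986]
force: [0.6, -0.2, 0.1]
grip_width: 0.0798
```

```bash
python3 plan.py .4445 -.006 .036 1.965
python3 - <<'E'
from station import optics
import cv2
im=optics.camera("side")[:,:,::-1]; cv2.imwrite("pics/side5.png",cv2.resize(im[100:350,200:500],None,fx=2,fy=2))
E
```

```text
t 9.05 pos [ 0.4431 -0.0064  0.1266] jaw 1.967 -> 1.965 q [-0.0972  0.1795  1.9182  0.0001  1.0452 -2.0639] F [ 0.5669 -0.2462  0.0997] w 0.0798
  d [ 3.62 -0.01  0.06] turn [ 0.02 -0.01 -0.01] rows>= 2.2
```

View pics/side5.png

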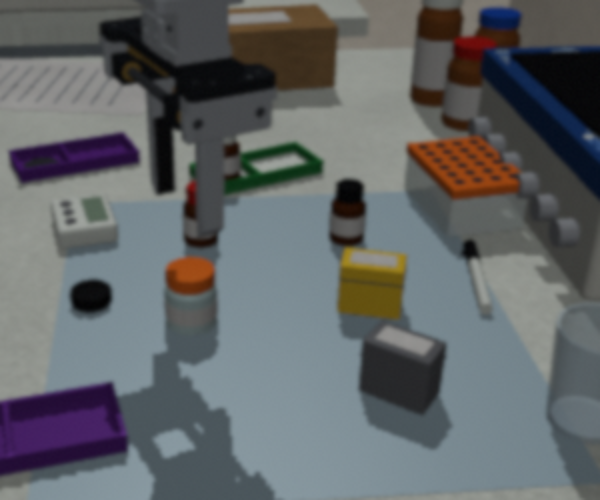

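Emit:
arm_command([
  {"translation": [0.8, 0, 0.05], "turn": [0, 0, 0]},
  {"translation": [1.7, 0, 0.05], "turn": [0, 0, 0]},
  {"translation": [2.5, 0, 0.05], "turn": [0, 0, 0]},
  {"translation": [3.2, 0, 0.05], "turn": [0, 0, 0]},
  {"translation": [3.55, 0, 0.05], "turn": [0, 0, 0]},
  {"translation": [3.65, 0, 0.05], "turn": [0, 0, 0]},
  {"translation": [3.65, 0, 0.05], "turn": [0, 0, 0]},
])

```text
time_s: 9.68
ee_pos: [0.4449, -0.0048, 0.0357]
eef_rot: [2.619, 1.57, 3.018]
force: [0.0, -0.6, 0.0]
grip_width: 0.08
```

Emit:
arm_command([
  {"translation": [0, 0, 0], "turn": [0, 0, 0]},
  {"translation": [0, 0, 0], "turn": [0, 0, 0]},
  {"translation": [0, 0, 0], "turn": [0, 0, 0]},
  {"translation": [0, 0, 0], "turn": [0, 0, 0]},
  {"translation": [0, 0, 0], "turn": [0, 0, 0]},
  {"translation": [0, 0, 0], "turn": [0, 0, 0]},
  {"translation": [0, 0, 0], "turn": [0, 0, 0]},
  {"translation": [0, 0, 0], "turn": [0, 0, 0]},
], gripper=30, force=25)

```text
time_s: 10.35
ee_pos: [0.4449, -0.0055, 0.036]
eef_rot: [-0.63, 1.57, -0.233]
force: [-1.0, -1.0, 6.5]
grip_width: 0.0453
```

```bash
python3 plan.py .4445 -.006 .15 1.965
```

```text
t 10.35 pos [ 0.4449 -0.0055  0.036 ] jaw 1.969 -> 1.965 q [-0.0946  0.3412  1.9741 -0.0001  0.8258 -2.0631] F [-0.9818 -1.0317  6.4724] w 0.0453
  d [-4.56 -0.01 -0.02] turn [0.04 0.   0.  ] rows>= 2.7
```

Emit:
arm_command([
  {"translation": [-0.4, 0, 0], "turn": [0, 0, 0]},
  {"translation": [-1.2, 0, 0], "turn": [0, 0, 0]},
  {"translation": [-2.2, 0, 0], "turn": [0, 0, 0]},
  {"translation": [-3.2, 0, 0], "turn": [0, 0, 0]},
  {"translation": [-4.1, 0, 0], "turn": [0, 0, 0]},
  {"translation": [-4.5, 0, 0], "turn": [0, 0, 0]},
  {"translation": [-4.6, 0, 0], "turn": [0, 0, 0]},
])

```text
time_s: 10.93
ee_pos: [0.4453, -0.0055, 0.1525]
eef_rot: [-0.495, 1.568, -0.098]
force: [0.0, -0.3, -1.7]
grip_width: 0.0457
```

```bash
python3 plan.py .5585 .302 .15 1.965
python3 - <<'E'
from station import optics
import cv2
im=optics.camera("side")[:,:,::-1]; cv2.imwrite("pics/side6.png",cv2.resize(im[100:350,200:500],None,fx=2,fy=2))
E
```

```text
t 10.93 pos [ 0.4453 -0.0055  0.1525] jaw 1.969 -> 1.965 q [-0.0945  0.1448  1.89   -0.      1.1038 -2.0632] F [ 0.0174 -0.3272 -1.712 ] w 0.0457
  d [0.11 9.58 8.94] turn [0.04 0.03 0.02] rows>= 7.9
```

View pics/side6.png

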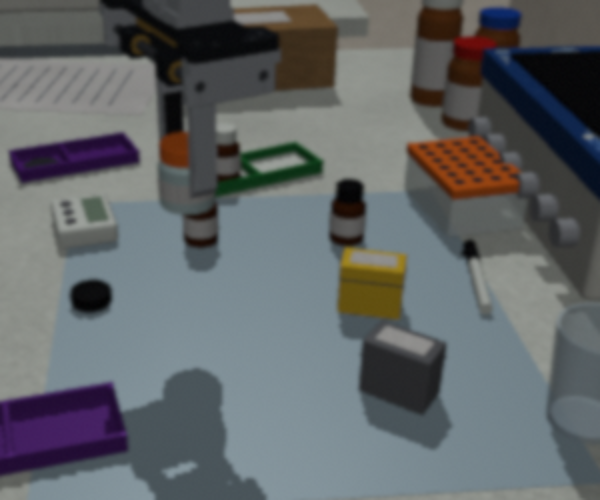

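Emit:
arm_command([
  {"translation": [0, 0.4, 0.4], "turn": [0, 0, 0]},
  {"translation": [0.05, 1.3, 1.2], "turn": [0, 0, 0]},
  {"translation": [0.05, 2.4, 2.2], "turn": [0, 0, 0]},
  {"translation": [0.05, 3.5, 3.3], "turn": [0, 0, 0]},
  {"translation": [0.1, 4.6, 4.3], "turn": [0, 0, 0]},
  {"translation": [0.1, 5.7, 5.3], "turn": [0, 0, 0]},
  {"translation": [0.1, 6.8, 6.4], "turn": [0, 0, 0]},
  {"translation": [0.1, 7.9, 7.4], "turn": [0, 0, 0]},
  {"translation": [0.1, 8.9, 8.3], "turn": [0, 0, 0]},
  {"translation": [0.1, 9.4, 8.75], "turn": [0, 0, 0]},
  {"translation": [0.1, 9.6, 8.95], "turn": [0, 0, 0]},
  {"translation": [0.1, 9.6, 8.95], "turn": [0, 0, 0]},
])

```text
time_s: 11.98
ee_pos: [0.5576, 0.3031, 0.1461]
eef_rot: [-3.101, 1.568, -2.702]
force: [0.0, -0.5, -1.4]
grip_width: 0.0455
```

Emit:
arm_command([
  {"translation": [0, 0, 0], "turn": [0, 0, 0]},
  {"translation": [0, 0, 0], "turn": [0, 0, 0]},
])

```text
time_s: 12.15
ee_pos: [0.5578, 0.3012, 0.1477]
eef_rot: [-2.945, 1.57, -2.548]
force: [-0.0, 0.6, -1.9]
grip_width: 0.0455
```

```bash
python3 plan.py .5585 .302 .045 1.965
python3 - <<'E'
from h import *
import pickle
from station import optics,ctrl,models
C={n:optics.get_calibration(n) for n in('scene','side')}
p=ctrl.get_obs()['ee_pos']; b=p-[0,0,.036]
v=[]
for n in C:
    im=optics.camera(n)[:,:,::-1].copy(); m=models.cut_out('jar_orange',n); print(n,[(x['score'],x['box']) for x in m[:2]])
    v.append((C[n],m[0]['pixels'].astype(float)))
    u0,v0=[int(k) for k in proj(C[n],[b])[0]]
    big=cv2.resize(im,None,fx=3,fy=3,interpolation=cv2.INTER_CUBIC)
    for P in M['jar_orange']:
        h=cv2.convexHull(((proj(C[n],P+b)+.5)*3).astype(np.float32)); cv2.polylines(big,[h.astype(np.int32)],True,(255,0,255),1)
    cv2.imwrite(f'pics/jar_{n}.png',big[max(0,3*v0-250):3*v0+250,3*u0-300:3*u0+300])
E
```

```text
t 12.15 pos [0.5578 0.3012 0.1477] jaw 1.968 -> 1.965 q [ 0.4374  0.5527  1.3461 -0.0002  1.2438 -1.5301] F [-0.0431  0.6158 -1.9119] w 0.0455
  d [4.11 0.02 0.04] turn [ 0.03 -0.01  0.  ] rows>= 2.5
scene [(0.88, [428.2, 121.0, 457.2, 149.7])]
side [(0.91, [327.9, 115.1, 350.6, 141.4])]
```

View pics/jar_scene.png

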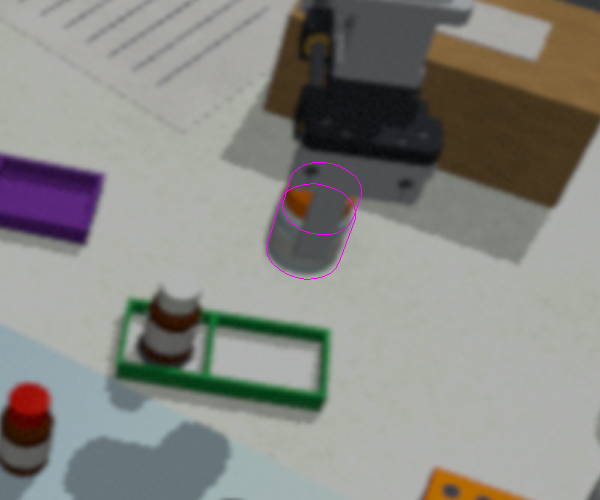

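View pics/jar_side.png

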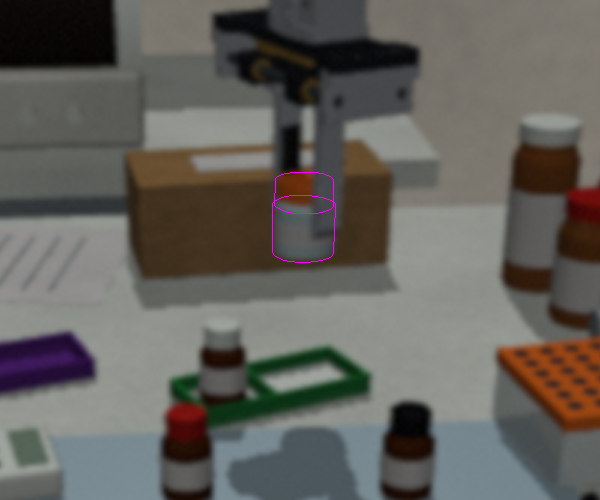

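The held jar matches its predicted outline in both views, so it is centred in the grip to about 1 mm. I'll lower it into the large pocket.

Emit:
arm_command([
  {"translation": [0.5, 0, 0.05], "turn": [0, 0, 0]},
  {"translation": [1.4, 0, 0.05], "turn": [0, 0, 0]},
  {"translation": [2.3, 0, 0.05], "turn": [0, 0, 0]},
  {"translation": [3.1, 0, 0.05], "turn": [0, 0, 0]},
  {"translation": [3.7, 0, 0.05], "turn": [0, 0, 0]},
  {"translation": [4.05, 0, 0.05], "turn": [0, 0, 0]},
  {"translation": [4.15, 0, 0.05], "turn": [0, 0, 0]},
  {"translation": [4.15, 0, 0.05], "turn": [0, 0, 0]},
])

```text
time_s: 13.02
ee_pos: [0.5591, 0.3028, 0.0439]
eef_rot: [-3.056, 1.57, -2.658]
force: [-0.0, -0.2, -0.6]
grip_width: 0.0454
```

Emit:
arm_command([
  {"translation": [0.05, 0, 0], "turn": [0, 0, 0]},
  {"translation": [0.1, 0, 0], "turn": [0, 0, 0]},
  {"translation": [0.1, 0, 0], "turn": [0, 0, 0]},
])

```text
time_s: 13.27
ee_pos: [0.5594, 0.3031, 0.0425]
eef_rot: [0.049, 1.57, 0.447]
force: [0.1, 0.6, -2.1]
grip_width: 0.0454
```

```bash
python3 plan.py .5585 .302 .04 1.965
```

```text
t 13.27 pos [0.5594 0.3031 0.0425] jaw 1.969 -> 1.965 q [ 0.439   0.6791  1.4097  0.      1.0518 -1.5296] F [ 0.0819  0.5616 -2.1345] w 0.0454
  d [ 0.1  -0.03 -0.05] turn [ 0.04  0.01 -0.  ] rows>= 0.1
```

Emit:
arm_command([
  {"translation": [0.05, 0, -0.05], "turn": [0, 0, 0]},
  {"translation": [0.1, 0, -0.05], "turn": [0, 0, 0]},
  {"translation": [0.1, 0, -0.05], "turn": [0, 0, 0]},
])

```text
time_s: 13.52
ee_pos: [0.5582, 0.3026, 0.0401]
eef_rot: [0.041, 1.57, 0.439]
force: [-1.7, 0.0, 2.9]
grip_width: 0.045
```

Emit:
arm_command([
  {"translation": [0.05, 0, 0], "turn": [0, 0, 0]},
  {"translation": [0.05, 0, 0], "turn": [0, 0, 0]},
])

```text
time_s: 13.68
ee_pos: [0.5583, 0.3027, 0.04]
eef_rot: [0.034, 1.57, 0.432]
force: [-7.4, -3.4, 16.4]
grip_width: 0.0453
```

Emit:
arm_command([
  {"translation": [-0.05, 0, 0], "turn": [0, 0, 0]},
  {"translation": [-0.05, 0, 0], "turn": [0, 0, 0]},
  {"translation": [-0.05, 0, 0], "turn": [0, 0, 0]},
  {"translation": [-0.05, 0, 0], "turn": [0, 0, 0]},
  {"translation": [-0.5, 0, 0], "turn": [0, 0, 0]},
  {"translation": [-1.5, 0, 0], "turn": [0, 0, 0]},
  {"translation": [-2.6, 0, 0], "turn": [0, 0, 0]},
  {"translation": [-3.7, 0, 0], "turn": [0, 0, 0]},
  {"translation": [-4.4, 0, 0], "turn": [0, 0, 0]},
], gripper=72)

```text
time_s: 14.43
ee_pos: [0.5586, 0.3028, 0.152]
eef_rot: [0.043, 1.567, 0.441]
force: [-0.1, -0.0, -0.1]
grip_width: 0.0718
```

```bash
python3 plan.py .4597 .139 .13 1.965; python3 plan.py .4597 .139 .13 .773
python3 - <<'E'
from station import optics
import cv2
im=optics.camera("side")[:,:,::-1]; a=cv2.resize(im[100:250,230:430],None,fx=2,fy=2)
im=optics.camera("scene")[:,:,::-1]; b=cv2.resize(im[100:250,320:520],None,fx=2,fy=2)
import numpy as np
cv2.imwrite("pics/both7.png",np.hstack([a,b]))
E
```

```text
t 14.43 pos [0.5586 0.3028 0.152 ] jaw 1.969 -> 1.965 q [ 0.439   0.5493  1.3408  0.      1.2481 -1.5295] F [-0.1368 -0.0415 -0.1013] w 0.0718
  d [ 0.86 -4.51 -6.19] turn [ 0.04  0.04 -0.  ] rows>= 4.6
t 14.43 pos [0.5586 0.3028 0.152 ] jaw 1.969 -> 0.773 q [ 0.439   0.5493  1.3408  0.      1.2481 -1.5295] F [-0.1368 -0.0415 -0.1013] w 0.0718
  d [ 0.86 -4.51 -6.19] turn [13.7   0.03 -0.02] rows>= 9.6
```

View pics/both7.png

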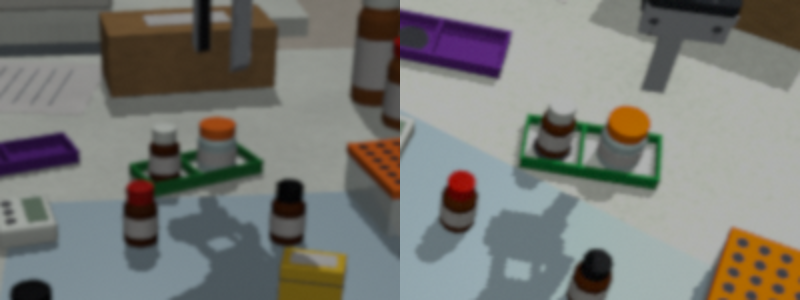

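The jar sits inside the green tray's large pocket. Next is the red-capped bottle, turning the jaws to the blue tray's cross direction on the way.

Emit:
arm_command([
  {"translation": [0, -0.2, -0.3], "turn": [0.7, 0, 0]},
  {"translation": [0, -0.6, -0.8], "turn": [1.8, 0, 0]},
  {"translation": [0, -1.1, -1.4], "turn": [3.1, 0, 0]},
  {"translation": [0, -1.5, -2.1], "turn": [4.5, 0, 0]},
  {"translation": [0, -2, -2.7], "turn": [5.9, 0, 0]},
  {"translation": [0, -2.4, -3.3], "turn": [7.3, 0, 0]},
  {"translation": [0, -2.9, -4], "turn": [8.7, 0, 0]},
  {"translation": [0.2, -3.3, -4.6], "turn": [10.1, 0, 0]},
  {"translation": [0.4, -3.8, -5.2], "turn": [11.5, 0, 0]},
  {"translation": [0.6, -4.2, -5.8], "turn": [12.7, 0, 0]},
  {"translation": [0.8, -4.5, -6.2], "turn": [13.5, 0, 0]},
  {"translation": [0.85, -4.5, -6.2], "turn": [13.7, 0, 0]},
])

```text
time_s: 15.53
ee_pos: [0.4573, 0.1373, 0.1258]
eef_rot: [-2.059, 1.568, -2.862]
force: [-0.1, 0.4, -0.9]
grip_width: 0.072
```

```bash
python3 plan.py .4597 .139 .036 .773
python3 - <<'E'
from station import optics
import cv2
im=optics.camera("side")[:,:,::-1]; a=cv2.resize(im[100:300,200:400],None,fx=2,fy=2)
im=optics.camera("scene")[:,:,::-1]; b=cv2.resize(im[100:300,250:450],None,fx=2,fy=2)
import numpy as np
cv2.imwrite("pics/both8.png",np.hstack([a,b]))
E
```

```text
t 15.53 pos [0.4573 0.1373 0.1258] jaw 0.768 -> 0.773 q [ 0.215   0.2532  1.8283 -0.0002  1.0625 -0.5532] F [-0.1497  0.3604 -0.8911] w 0.072
  d [3.59 0.12 0.02] turn [-0.05 -0.01  0.02] rows>= 2.2
```

View pics/both8.png

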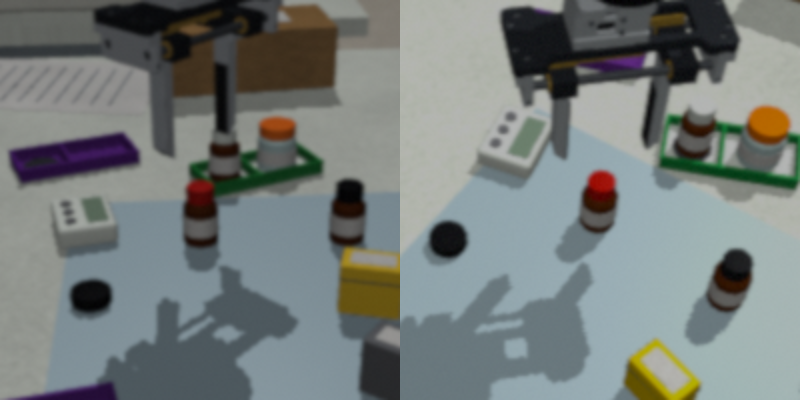

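Emit:
arm_command([
  {"translation": [0.8, 0.1, 0], "turn": [0, 0, 0]},
  {"translation": [1.7, 0.1, 0], "turn": [0, 0, 0]},
  {"translation": [2.5, 0.1, 0], "turn": [0, 0, 0]},
  {"translation": [3.2, 0.1, 0], "turn": [0, 0, 0]},
  {"translation": [3.5, 0.1, 0], "turn": [0, 0, 0]},
  {"translation": [3.6, 0.1, 0], "turn": [0, 0, 0]},
  {"translation": [3.6, 0.1, 0], "turn": [0, 0, 0]},
])

```text
time_s: 16.22
ee_pos: [0.4607, 0.1409, 0.037]
eef_rot: [-2.158, 1.57, -2.954]
force: [0.7, -0.5, 0.6]
grip_width: 0.0723
```

Emit:
arm_command([
  {"translation": [0, 0, 0], "turn": [0, 0, 0]},
  {"translation": [0, 0, 0], "turn": [0, 0, 0]},
  {"translation": [0, 0, 0], "turn": [0, 0, 0]},
  {"translation": [0, 0, 0], "turn": [0, 0, 0]},
  {"translation": [0, 0, 0], "turn": [0, 0, 0]},
  {"translation": [0, 0, 0], "turn": [0, 0, 0]},
  {"translation": [0, 0, 0], "turn": [0, 0, 0]},
  {"translation": [0, 0, 0], "turn": [0, 0, 0]},
], gripper=20, force=20)

```text
time_s: 16.88
ee_pos: [0.4606, 0.1405, 0.0372]
eef_rot: [0.869, 1.571, 0.071]
force: [-1.2, -0.3, 4.7]
grip_width: 0.0354
```

Emit:
arm_command([
  {"translation": [-0.4, 0, 0], "turn": [0, 0, 0]},
  {"translation": [-1.2, 0, 0], "turn": [0, 0, 0]},
  {"translation": [-2.2, 0, 0], "turn": [0, 0, 0]},
  {"translation": [-3.2, 0, 0], "turn": [0, 0, 0]},
  {"translation": [-4.1, 0, 0], "turn": [0, 0, 0]},
  {"translation": [-4.5, 0, 0], "turn": [0, 0, 0]},
  {"translation": [-4.6, 0, 0], "turn": [0, 0, 0]},
])

```text
time_s: 17.47
ee_pos: [0.4612, 0.1406, 0.1539]
eef_rot: [1.009, 1.568, 0.211]
force: [-0.7, -0.2, -0.6]
grip_width: 0.0353
```

```bash
python3 plan.py .482 -.298 .15 .773;  python3 - <<'E'
from station import optics
import cv2
im=optics.camera("side")[:,:,::-1]; a=cv2.resize(im[100:300,200:400],None,fx=2,fy=2)
im=optics.camera("scene")[:,:,::-1]; b=cv2.resize(im[100:300,250:450],None,fx=2,fy=2)
import numpy as np
cv2.imwrite("pics/both9.png",np.hstack([a,b]))
E
```

```text
t 17.47 pos [0.4612 0.1406 0.1539] jaw 0.773 -> 0.773 q [ 0.2201  0.2223  1.7931 -0.      1.1229 -0.553 ] F [-0.6665 -0.1716 -0.5927] w 0.0353
  d [  0.15 -11.66  13.14] turn [ 0.    0.02 -0.03] rows>= 10.5
```

View pics/both9.png

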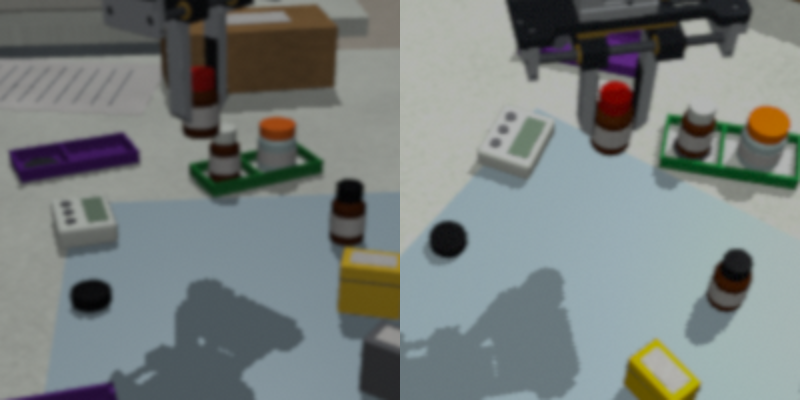

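The red bottle is held upright. I'll carry it to blue in two calls.

Emit:
arm_command([
  {"translation": [0, -0.35, 0.4], "turn": [0, 0, 0]},
  {"translation": [0, -1.1, 1.25], "turn": [0, 0, 0]},
  {"translation": [0.05, -2.1, 2.35], "turn": [0, 0, 0]},
  {"translation": [0.05, -3.1, 3.5], "turn": [0, 0, 0]},
  {"translation": [0.05, -4.1, 4.6], "turn": [0, 0, 0]},
  {"translation": [0.1, -5.1, 5.75], "turn": [0, 0, 0]},
  {"translation": [0.1, -6.1, 6.9], "turn": [0, 0, 0]},
  {"translation": [0.1, -7.1, 8], "turn": [0, 0, 0]},
  {"translation": [0.1, -8.1, 9.15], "turn": [0, 0, 0]},
  {"translation": [0.1, -9.1, 10.25], "turn": [0, 0, 0]},
  {"translation": [0.15, -10.1, 11.4], "turn": [0, 0, 0]},
  {"translation": [0.15, -11, 12.4], "turn": [0, 0, 0]},
])

```text
time_s: 18.57
ee_pos: [0.4793, -0.2754, 0.1462]
eef_rot: [-2.899, 1.568, 2.585]
force: [0.8, 0.7, -1.5]
grip_width: 0.0353
```

Emit:
arm_command([
  {"translation": [0, -0.4, 0.5], "turn": [0, 0, 0]},
  {"translation": [0, -0.6, 0.7], "turn": [0, 0, 0]},
  {"translation": [0, -0.65, 0.75], "turn": [0, 0, 0]},
  {"translation": [0, -0.65, 0.75], "turn": [0, 0, 0]},
])

```text
time_s: 18.9
ee_pos: [0.4813, -0.2975, 0.1472]
eef_rot: [-3.029, 1.569, 2.457]
force: [0.5, -0.2, -1.0]
grip_width: 0.0353
```

```bash
python3 plan.py .482 -.298 .0435 .773
python3 - <<'E'
from h import *
from station import optics,ctrl,models
C={n:optics.get_calibration(n) for n in('scene','side')}
p=ctrl.get_obs()['ee_pos']; b=p-[0,0,.037]
out=[]
for n in C:
    im=optics.camera(n)[:,:,::-1].copy()
    g=im.astype(int); u,v=proj(C[n],[[.482,-.298,.004]])[0]; u=int(u);v=int(v)
    dm=((g.max(2)<85)&(np.ptp(g,axis=2)<25)).astype(np.uint8)
    k,l,s,ct=cv2.connectedComponentsWithStats(dm)
    i=l[v,u]
    print(n,(u,v),'disc',ct[i],s[i],plane(C[n],ct[i],.004) if i else None)
    big=cv2.resize(im,None,fx=3,fy=3,interpolation=cv2.INTER_CUBIC)
    for P in M['bottle_red']:
        h=cv2.convexHull(((proj(C[n],P+b)+.5)*3).astype(np.float32)); cv2.polylines(big,[h.astype(np.int32)],True,(255,0,255),1)
    y0=min(max(0,3*v-350),1440-500)
    out.append(big[y0:y0+500,3*u-200:3*u+200])
cv2.imwrite('pics/red10.png',np.hstack(out))
E
```

```text
t 18.9 pos [ 0.4813 -0.2975  0.1472] jaw 0.773 -> 0.773 q [-0.6184  0.409   1.561   0.0001  1.1734 -1.3915] F [ 0.539  -0.1799 -1.0283] w 0.0353
  d [4.15 0.01 0.04] turn [ 0.   -0.02  0.  ] rows>= 2.5
scene (212, 402) disc [126.3781 194.8041] [    0     0   254   415 47339] [ 0.0692 -0.0878  0.004 ]
side (333, 391) disc [334.5037 390.4663] [319 378  32  26 667] [ 0.483  -0.2969  0.004 ]
```

View pics/red10.png

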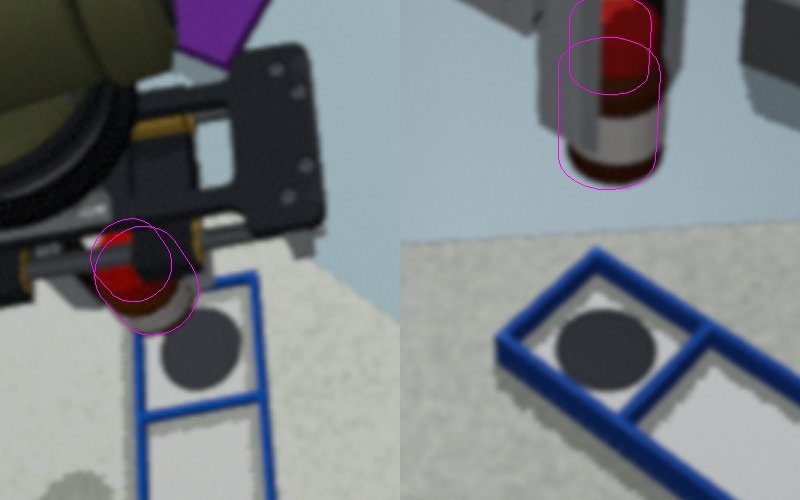

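The disc lies within about 1 px of the predicted pocket centre in the scene view and 1.5 px in the side view. I'll lower the bottle.

Emit:
arm_command([
  {"translation": [0.5, 0, 0.05], "turn": [0, 0, 0]},
  {"translation": [1.4, 0, 0.05], "turn": [0, 0, 0]},
  {"translation": [2.3, 0, 0.05], "turn": [0, 0, 0]},
  {"translation": [3.1, 0, 0.05], "turn": [0, 0, 0]},
  {"translation": [3.7, 0, 0.05], "turn": [0, 0, 0]},
  {"translation": [4.05, 0, 0.05], "turn": [0, 0, 0]},
  {"translation": [4.15, 0, 0.05], "turn": [0, 0, 0]},
  {"translation": [4.2, 0, 0.05], "turn": [0, 0, 0]},
  {"translation": [4.2, 0, 0.05], "turn": [0, 0, 0]},
])

```text
time_s: 19.75
ee_pos: [0.4828, -0.2991, 0.0437]
eef_rot: [0.167, 1.57, -0.63]
force: [0.0, -0.6, -0.8]
grip_width: 0.0356
```

Emit:
arm_command([
  {"translation": [0.05, 0, 0], "turn": [0, 0, 0]},
  {"translation": [0.05, 0, 0], "turn": [0, 0, 0]},
])

```text
time_s: 19.92
ee_pos: [0.4828, -0.2992, 0.0426]
eef_rot: [0.149, 1.57, -0.648]
force: [0.9, 0.2, -0.9]
grip_width: 0.0354
```

Emit:
arm_command([
  {"translation": [0.05, 0, 0], "turn": [0, 0, 0]},
  {"translation": [0.05, 0, 0], "turn": [0, 0, 0]},
])

```text
time_s: 20.08
ee_pos: [0.4827, -0.2993, 0.0412]
eef_rot: [0.15, 1.57, -0.648]
force: [1.2, 0.2, 0.7]
grip_width: 0.035
```

Emit:
arm_command([
  {"translation": [0.05, 0, 0], "turn": [0, 0, 0]},
  {"translation": [0.05, 0, 0], "turn": [0, 0, 0]},
])

```text
time_s: 20.25
ee_pos: [0.4829, -0.2994, 0.0411]
eef_rot: [0.157, 1.569, -0.641]
force: [-5.5, 3.2, 15.8]
grip_width: 0.0354
```

Emit:
arm_command([
  {"translation": [0, 0, 0], "turn": [0, 0, 0]},
  {"translation": [0, 0, 0], "turn": [0, 0, 0]},
  {"translation": [0, 0, 0], "turn": [0, 0, 0]},
  {"translation": [0, 0, 0], "turn": [0, 0, 0]},
  {"translation": [-0.5, 0, 0], "turn": [0, 0, 0]},
  {"translation": [-1.5, 0, 0], "turn": [0, 0, 0]},
  {"translation": [-2.6, 0, 0], "turn": [0, 0, 0]},
  {"translation": [-3.7, 0, 0], "turn": [0, 0, 0]},
  {"translation": [-4.4, 0, 0], "turn": [0, 0, 0]},
], gripper=66)

```text
time_s: 21.0
ee_pos: [0.483, -0.2994, 0.1532]
eef_rot: [0.185, 1.568, -0.612]
force: [0.3, -0.4, -0.0]
grip_width: 0.0656
```

```bash
python3 plan.py .6063 .0035 .15 1.351
python3 - <<'E'
from station import optics
import cv2
im=optics.camera("side")[:,:,::-1]; a=cv2.resize(im[280:480,230:430],None,fx=2,fy=2)
im=optics.camera("scene")[:,:,::-1]; b=cv2.resize(im[280:480,130:330],None,fx=2,fy=2)
import numpy as np
cv2.imwrite("pics/both11.png",np.hstack([a,b]))
E
```

```text
t 21.0 pos [ 0.483  -0.2994  0.1532] jaw 0.773 -> 1.351 q [-0.6194  0.4048  1.5518  0.      1.1818 -1.3925] F [ 0.3179 -0.4304 -0.0371] w 0.0656
  d [ 0.12 11.99 -5.23] turn [-6.62  0.04  0.  ] rows>= 7.8
```

View pics/both11.png

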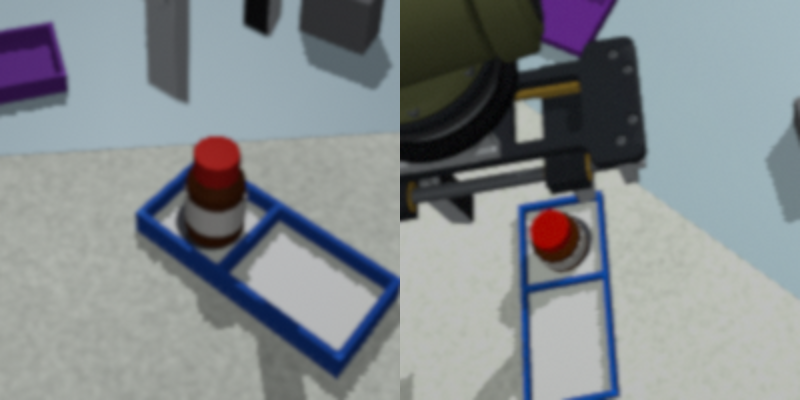

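The red bottle is in its pocket, upright. Last is the yellow box.

Emit:
arm_command([
  {"translation": [0, 0.4, -0.2], "turn": [-0.2, 0, 0]},
  {"translation": [0, 1.4, -0.6], "turn": [-0.8, 0, 0]},
  {"translation": [0, 2.6, -1.1], "turn": [-1.4, 0, 0]},
  {"translation": [0, 3.8, -1.7], "turn": [-2.1, 0, 0]},
  {"translation": [0, 5, -2.2], "turn": [-2.7, 0, 0]},
  {"translation": [0, 6.2, -2.7], "turn": [-3.4, 0, 0]},
  {"translation": [0, 7.4, -3.2], "turn": [-4, 0, 0]},
  {"translation": [0, 8.6, -3.8], "turn": [-4.7, 0, 0]},
  {"translation": [0.1, 9.8, -4.3], "turn": [-5.3, 0, 0]},
  {"translation": [0.1, 11, -4.8], "turn": [-6, 0, 0]},
  {"translation": [0.1, 11.8, -5.1], "turn": [-6.4, 0, 0]},
  {"translation": [0.1, 12, -5.2], "turn": [-6.5, 0, 0]},
], gripper=62)

```text
time_s: 22.1
ee_pos: [0.6065, 0.0072, 0.1453]
eef_rot: [-3.139, 1.568, 2.92]
force: [0.0, -0.5, 0.2]
grip_width: 0.0617
```

Emit:
arm_command([
  {"translation": [0, 0, 0], "turn": [0, 0, 0]},
  {"translation": [0, 0, 0], "turn": [0, 0, 0]},
])

```text
time_s: 22.27
ee_pos: [0.6058, 0.0033, 0.1461]
eef_rot: [-2.851, 1.569, -3.082]
force: [-0.7, -0.6, -1.6]
grip_width: 0.0619
```

```bash
python3 plan.py .6063 .0035 .036 1.345
python3 - <<'E'
from station import optics
import cv2
im=optics.camera("side")[:,:,::-1]; a=cv2.resize(im[120:320,280:480],None,fx=2,fy=2)
im=optics.camera("scene")[:,:,::-1]; b=cv2.resize(im[180:380,280:480],None,fx=2,fy=2)
import numpy as np
cv2.imwrite("pics/both12.png",np.hstack([a,b]))
E
```

```text
t 22.27 pos [0.6058 0.0033 0.1461] jaw 1.34 -> 1.345 q [-0.055   0.4941  1.4392 -0.0002  1.2099 -1.3949] F [-0.7248 -0.5615 -1.5919] w 0.0619
  d [4.4  0.02 0.03] turn [-0.06 -0.02  0.01] rows>= 2.6
```

View pics/both12.png

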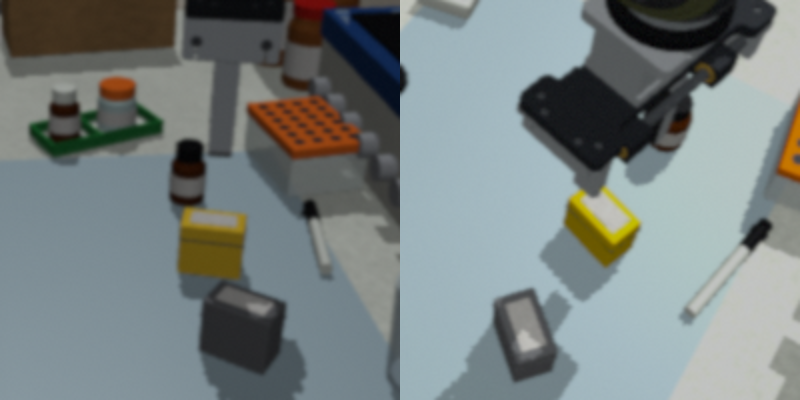

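Emit:
arm_command([
  {"translation": [0.8, 0, 0], "turn": [0, 0, 0]},
  {"translation": [1.7, 0, 0], "turn": [0, 0, 0]},
  {"translation": [2.5, 0, 0], "turn": [0, 0, 0]},
  {"translation": [3.2, 0, 0], "turn": [0, 0, 0]},
  {"translation": [3.8, 0, 0], "turn": [0, 0, 0]},
  {"translation": [4.2, 0, 0], "turn": [0, 0, 0]},
  {"translation": [4.4, 0, 0], "turn": [0, 0, 0]},
  {"translation": [4.4, 0, 0], "turn": [0, 0, 0]},
])

```text
time_s: 23.03
ee_pos: [0.606, 0.0029, 0.0362]
eef_rot: [-2.957, 1.569, 3.095]
force: [-0.1, 0.4, 0.5]
grip_width: 0.0616
```

Emit:
arm_command([
  {"translation": [0, 0, 0], "turn": [0, 0, 0]},
  {"translation": [0, 0, 0], "turn": [0, 0, 0]},
  {"translation": [0, 0, 0], "turn": [0, 0, 0]},
  {"translation": [0, 0, 0], "turn": [0, 0, 0]},
  {"translation": [0, 0, 0], "turn": [0, 0, 0]},
  {"translation": [0, 0, 0], "turn": [0, 0, 0]},
  {"translation": [0, 0, 0], "turn": [0, 0, 0]},
  {"translation": [0, 0, 0], "turn": [0, 0, 0]},
], gripper=20, force=20)

```text
time_s: 23.7
ee_pos: [0.6067, 0.0034, 0.0375]
eef_rot: [0.055, 1.57, -0.176]
force: [-2.2, -0.5, 5.7]
grip_width: 0.0342
```

Emit:
arm_command([
  {"translation": [-0.4, 0, 0], "turn": [0, 0, 0]},
  {"translation": [-1.2, 0, 0], "turn": [0, 0, 0]},
  {"translation": [-2.2, 0, 0], "turn": [0, 0, 0]},
  {"translation": [-3.2, 0, 0], "turn": [0, 0, 0]},
  {"translation": [-4.1, 0, 0], "turn": [0, 0, 0]},
  {"translation": [-4.5, 0, 0], "turn": [0, 0, 0]},
  {"translation": [-4.6, 0, 0], "turn": [0, 0, 0]},
])

```text
time_s: 24.28
ee_pos: [0.6071, 0.0035, 0.1541]
eef_rot: [0.19, 1.568, -0.041]
force: [0.7, -0.3, -1.6]
grip_width: 0.0339
```

```bash
python3 plan.py .5315 -.348 .15 .773;  python3 - <<'E'
from station import optics
import cv2
im=optics.camera("side")[:,:,::-1]; a=cv2.resize(im[100:300,280:480],None,fx=2,fy=2)
im=optics.camera("scene")[:,:,::-1]; b=cv2.resize(im[180:380,280:480],None,fx=2,fy=2)
import numpy as np
cv2.imwrite("pics/both13.png",np.hstack([a,b]))
E
```

```text
t 24.28 pos [0.6071 0.0035 0.1541] jaw 1.34 -> 0.773 q [-0.0546  0.4861  1.4313  0.      1.2211 -1.3949] F [ 0.67   -0.3279 -1.5703] w 0.0339
  d [  0.16 -14.38   0.27] turn [ 6.5   0.03 -0.02] rows>= 8.6
```

View pics/both13.png

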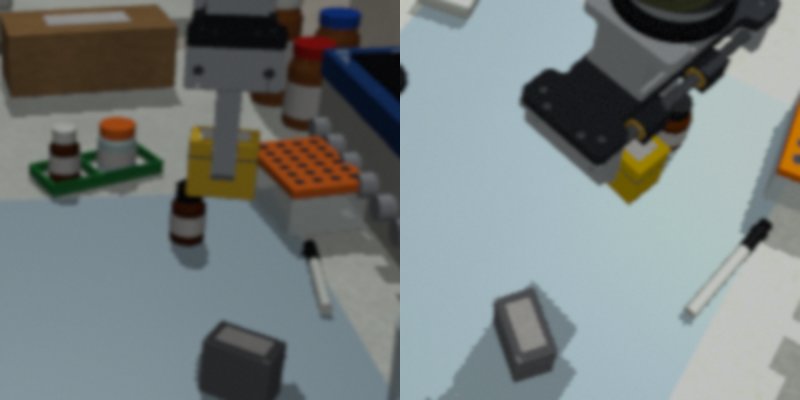

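The box is held level and at full grip width (34 mm). I'll carry it to the blue tray's large pocket.

Emit:
arm_command([
  {"translation": [0, -0.4, 0], "turn": [0.2, 0, 0]},
  {"translation": [0, -1.4, 0], "turn": [0.65, 0, 0]},
  {"translation": [0, -2.8, 0.05], "turn": [1.3, 0, 0]},
  {"translation": [0, -4.2, 0.1], "turn": [1.9, 0, 0]},
  {"translation": [0, -5.6, 0.1], "turn": [2.5, 0, 0]},
  {"translation": [0, -7, 0.1], "turn": [3.2, 0, 0]},
  {"translation": [0, -8.4, 0.15], "turn": [3.8, 0, 0]},
  {"translation": [0.05, -9.8, 0.2], "turn": [4.4, 0, 0]},
  {"translation": [0.1, -11.2, 0.2], "turn": [5.1, 0, 0]},
  {"translation": [0.1, -12.6, 0.25], "turn": [5.7, 0, 0]},
  {"translation": [0.1, -13.8, 0.25], "turn": [6.25, 0, 0]},
  {"translation": [0.1, -14.4, 0.25], "turn": [6.5, 0, 0]},
])

```text
time_s: 25.38
ee_pos: [0.5281, -0.3518, 0.1477]
eef_rot: [-2.787, 1.568, 2.692]
force: [-0.8, 1.3, -1.6]
grip_width: 0.0341
```

Emit:
arm_command([
  {"translation": [0, 0, 0], "turn": [0, 0, 0]},
  {"translation": [0, 0, 0], "turn": [0, 0, 0]},
])

```text
time_s: 25.55
ee_pos: [0.5297, -0.3485, 0.1482]
eef_rot: [-3.077, 1.569, 2.408]
force: [-0.0, 0.2, -0.9]
grip_width: 0.0346
```

```bash
python3 plan.py .532 -.3488 .0435 .773
python3 - <<'E'
from h import *
from station import optics,ctrl
C={n:optics.get_calibration(n) for n in('scene','side')}
p=ctrl.get_obs()['ee_pos']; b=p-[0,0,.037]
R=Ro.from_euler('z',-.798).as_matrix()
out=[]
for n in C:
    im=optics.camera(n)[:,:,::-1].copy(); big=cv2.resize(im,None,fx=3,fy=3,interpolation=cv2.INTER_CUBIC)
    u,v=[int(k) for k in proj(C[n],[[.525,-.34,.05]])[0]]
    for P in M['box_yellow']:
      for base in (b,np.array([b[0],b[1],.004])):
        h=cv2.convexHull(((proj(C[n],P@R.T+base)+.5)*3).astype(np.float32)); cv2.polylines(big,[h.astype(np.int32)],True,(255,0,255),1)
    y0=min(max(0,3*v-350),1440-500)
    out.append(big[y0:y0+500,3*u-200:3*u+200])
cv2.imwrite('pics/box14.png',np.hstack(out))
E
```

```text
t 25.55 pos [ 0.5297 -0.3485  0.1482] jaw 0.772 -> 0.773 q [-0.6398  0.5528  1.3447  0.0002  1.246  -1.4121] F [-0.0335  0.2396 -0.8716] w 0.0346
  d [4.19 0.06 0.08] turn [-0.01 -0.02  0.  ] rows>= 2.5
```

View pics/box14.png

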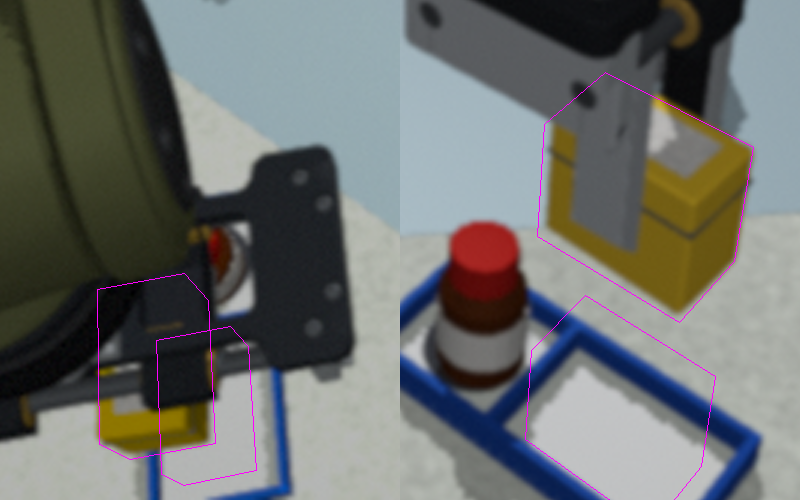

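Emit:
arm_command([
  {"translation": [0.5, 0.05, 0.05], "turn": [0, 0, 0]},
  {"translation": [1.4, 0.05, 0.05], "turn": [0, 0, 0]},
  {"translation": [2.3, 0.05, 0.05], "turn": [0, 0, 0]},
  {"translation": [3.1, 0.05, 0.05], "turn": [0, 0, 0]},
  {"translation": [3.7, 0.05, 0.05], "turn": [0, 0, 0]},
  {"translation": [4.05, 0.05, 0.05], "turn": [0, 0, 0]},
  {"translation": [4.2, 0.05, 0.05], "turn": [0, 0, 0]},
  {"translation": [4.25, 0.05, 0.05], "turn": [0, 0, 0]},
  {"translation": [4.25, 0.05, 0.05], "turn": [0, 0, 0]},
])

```text
time_s: 26.4
ee_pos: [0.5324, -0.3483, 0.0436]
eef_rot: [0.197, 1.57, -0.601]
force: [0.6, 1.1, -0.9]
grip_width: 0.0347
```

Emit:
arm_command([
  {"translation": [0.05, 0, 0], "turn": [0, 0, 0]},
  {"translation": [0.05, 0, 0], "turn": [0, 0, 0]},
])

```text
time_s: 26.57
ee_pos: [0.5323, -0.3486, 0.0426]
eef_rot: [0.146, 1.57, -0.652]
force: [0.5, -0.4, -0.5]
grip_width: 0.0343
```

Emit:
arm_command([
  {"translation": [0.05, 0, 0], "turn": [0, 0, 0]},
  {"translation": [0.05, 0, 0], "turn": [0, 0, 0]},
])

```text
time_s: 26.73
ee_pos: [0.5324, -0.3487, 0.0415]
eef_rot: [0.24, 1.569, -0.557]
force: [0.3, 0.6, 3.6]
grip_width: 0.0343
```

Emit:
arm_command([
  {"translation": [0.05, 0, 0], "turn": [0, 0, 0]},
  {"translation": [0.05, 0, 0], "turn": [0, 0, 0]},
])

```text
time_s: 26.9
ee_pos: [0.5326, -0.3489, 0.0414]
eef_rot: [0.167, 1.569, -0.631]
force: [-4.0, 3.3, 15.0]
grip_width: 0.0344
```

Emit:
arm_command([
  {"translation": [0, 0, 0], "turn": [0, 0, 0]},
  {"translation": [0, 0, 0], "turn": [0, 0, 0]},
  {"translation": [0, 0, 0], "turn": [0, 0, 0]},
  {"translation": [0, 0, 0], "turn": [0, 0, 0]},
  {"translation": [-0.5, 0, 0], "turn": [0, 0, 0]},
  {"translation": [-1.5, 0, 0], "turn": [0, 0, 0]},
  {"translation": [-2.6, 0, 0], "turn": [0, 0, 0]},
  {"translation": [-3.7, 0, 0], "turn": [0, 0, 0]},
  {"translation": [-4.8, 0, 0], "turn": [0, 0, 0]},
], gripper=66)

```text
time_s: 27.65
ee_pos: [0.5319, -0.3484, 0.1617]
eef_rot: [0.136, 1.57, -0.662]
force: [-0.3, -0.4, -0.7]
grip_width: 0.0659
```

```bash
python3 plan.py .45 -.05 .3 .773
```

```text
t 27.65 pos [ 0.5319 -0.3484  0.1617] jaw 0.773 -> 0.773 q [-0.6374  0.5429  1.3272 -0.      1.271  -1.4104] F [-0.2648 -0.4259 -0.7108] w 0.0659
  d [ -5.54   5.99 -10.83] turn [ 0.    0.01 -0.  ] rows>= 8.1
```

The box is released. I'll back the arm off so both trays can be seen for a final check.

Emit:
arm_command([
  {"translation": [-0.6, 0.3, -0.5], "turn": [0, 0, 0]},
  {"translation": [-1.2, 1, -1.8], "turn": [0, 0, 0]},
  {"translation": [-1.8, 1.6, -3], "turn": [0, 0, 0]},
  {"translation": [-2.4, 2.3, -4.2], "turn": [0, 0, 0]},
  {"translation": [-3, 3, -5.4], "turn": [0, 0, 0]},
  {"translation": [-3.6, 3.7, -6.6], "turn": [0, 0, 0]},
  {"translation": [-4.2, 4.4, -7.8], "turn": [0, 0, 0]},
  {"translation": [-4.8, 5, -9], "turn": [0, 0, 0]},
  {"translation": [-5.2, 5.5, -10], "turn": [0, 0, 0]},
  {"translation": [-5.5, 6, -10.8], "turn": [0, 0, 0]},
  {"translation": [-5.5, 6, -10.8], "turn": [0, 0, 0]},
  {"translation": [-5.5, 6, -10.8], "turn": [0, 0, 0]},
])

```text
time_s: 28.65
ee_pos: [0.4508, -0.0498, 0.2982]
eef_rot: [0.552, 1.569, -0.244]
force: [0.1, -0.4, 0.4]
grip_width: 0.066
```

Run:
```python
from h import *
import pickle
from station import optics,models,ctrl
C={n:optics.get_calibration(n) for n in('scene','side')}
D={}
for n in C:
    im=optics.camera(n); cv2.imwrite(f'pics/fin_{n}.png',im[:,:,::-1])
    for t in M:
        D[n,t]=models.cut_out(t,n)
print(ctrl.get_obs()['ee_pos'],ctrl.get_obs()['time_s'])
T=dict(tray_blue=(.5108,-.3258,-.798),tray_green=(.5306,.2902,.394))
for t in M:
    if 'tray' in t: continue
    for n in C:
        r=D[n,t]
        if not r: print(t,n,'none');continue
        b=r[0]['box']; z0=0 if ('black' in t or 'grey' in t) else .004
        p0=plane(C[n],[(b[0]+b[2])/2,(b[1]+b[3])/2],.025)
        x,f=fit([(C[n],r[0]['pixels'].astype(float))],M[t],p0,z0,yaw='box' in t)
        s=''
        for k,q in T.items():
            d=Ro.from_euler('z',-q[2]).as_matrix()@[x[0]-q[0],x[1]-q[1],0]
            if abs(d[0])<.1 and abs(d[1])<.05: s=f'{k} {d[:2]*1000}'
        print(t,n,round(float(r[0]['score']),2),x,round(f,3),s)
```

```text
[ 0.4509 -0.0504  0.297 ] 29.55
bottle_red scene 0.69 [ 0.4819 -0.3006] 0.094 tray_blue [-38.2476  -3.137 ]
bottle_red side 0.71 [ 0.4855 -0.2981] 0.091 tray_blue [-37.4778   1.1894]
bottle_white scene 0.66 [0.4914 0.277 ] 0.156 tray_green [-41.2859   2.8254]
bottle_white side 0.78 [0.4949 0.2842] 0.205 tray_green [-35.2251   8.1472]
bottle_black scene 0.79 [0.6068 0.1289] 0.211 
bottle_black side 0.87 [0.6098 0.1324] 0.125 
jar_orange scene 0.91 [0.5543 0.3045] 0.161 tray_green [27.3853  4.0788]
jar_orange side 0.59 [0.5587 0.3104] 0.211 tray_green [33.7201  7.8311]
box_yellow scene 0.78 [ 0.531  -0.3481  2.3296] 0.119 tray_blue [30.0843 -1.1055]
box_yellow side 0.61 [ 0.5337 -0.3465 -0.8091] 0.094 tray_blue [30.8147  1.9641]
box_grey scene 0.21 [ 0.5026 -0.3165  0.6885] 0.832 tray_blue [-12.3936   0.5951]
box_grey side 0.87 [ 0.6063 -0.1196  2.6153] 0.088
```

View pics/fin_scene.png

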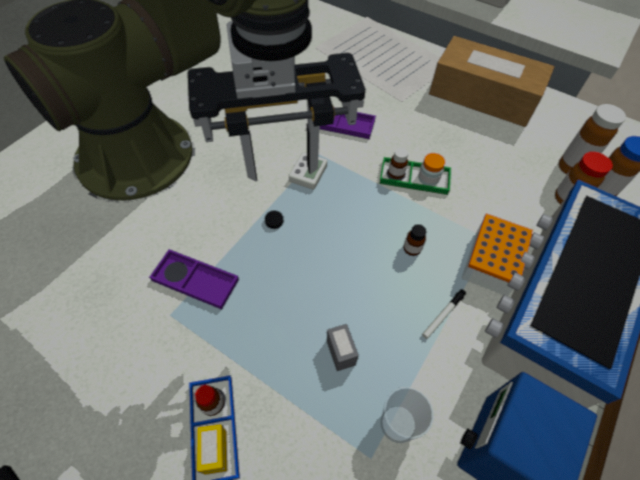

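View pics/fin_side.png

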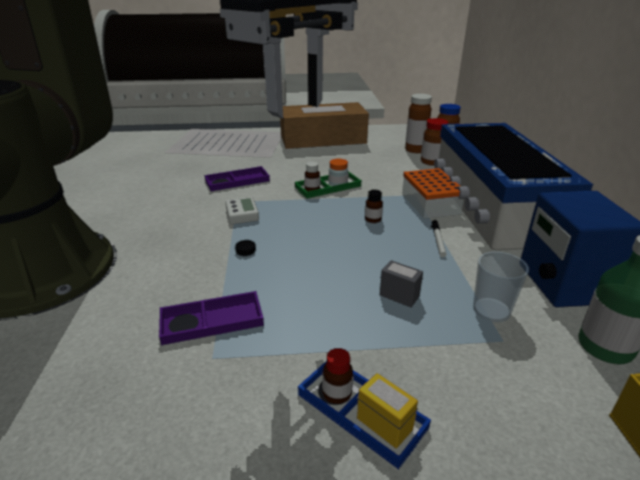

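Run:
```python
import cv2,numpy as np
a=cv2.imread('pics/fin_scene.png')[130:220,360:470]; b=cv2.imread('pics/fin_side.png')[140:230,280:390]
cv2.imwrite('pics/fincrop.png',np.hstack([cv2.resize(k,(390,320),interpolation=cv2.INTER_CUBIC) for k in(a,b)]))
```

```text
(no output)
```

View pics/fincrop.png

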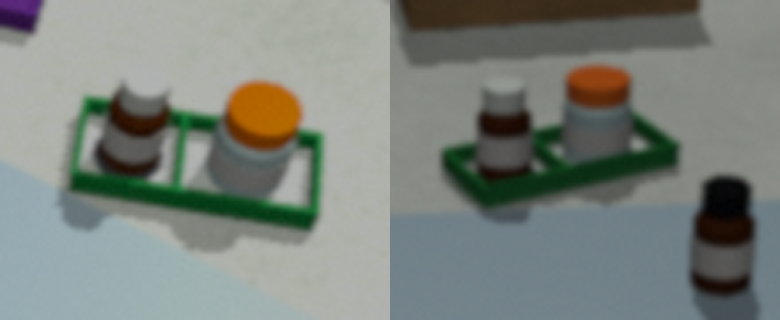

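The white bottle and jar stand upright on their pocket floors, inside the walls, and the spares have not moved. I'll hand in.

```bash
python3 -c "
from station import ctrl
print(ctrl.hand_in())"
```

```text
the job is handed in; nothing more can be done
None
```

Both kits are made up and the job was handed in at about 29.6 s, with the arm clear of everything.

- **Placement:** The red-capped bottle and yellow box are in the blue tray; the white-capped bottle and orange-lid jar are in the green tray. I lowered each item until the wrist force showed contact. The contact height was within about 1 mm of what the pocket floor predicted, and I released it there. Nothing was dropped.
- **Final pictures:** All four items stand upright inside their pockets. In the blue tray the fits put the bottle near x = −38 mm and the box near x = +30 mm, both within about 3 mm of the centre line and the box lengthwise. The scene-camera fits put the white bottle at (−41, +3) mm and the jar at (+27, +4) mm in the green tray.
- **Disagreements:**
  - The side-camera fits place the green-tray items up to about 8 mm off in y. The tray wall hides their bases there and biases the fit. The scene view and the arm's release positions both show them centred.
  - The network mistook something in the blue tray for the grey box in the last scene picture (score 0.21). The side-camera fit of that box agrees with where it started.
- **Spares:** By those fits, neither the black-capped bottle nor the grey box has moved by more than about 3 mm.

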